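# Stack the heating blocks to cool in the steel tray

## Task

Stack the two heating blocks that have round wells in the steel tray to cool: set the one with the three big wells flat in the middle of the tray, lengthwise along it, lay the two long white spacer bars across its top, one near each end, then rest the one with the many small wells on the bars, squarely above the first and wells up, so that air can pass between. Leave the block with the square pockets, the short white bar and the yellow-green tube rack where they are.

Things in the scene. Friction and masses are not known exactly. Their poses are not given: they have to be found in the camera images.
- tray: shallow open stainless steel tray, fixed to the bench, 160 x 130 mm outside (x, y), rim 14 mm high, walls 4 mm, inner floor 4 mm above the bench. Origin: centre of its underside, on the bench; x along its 160 mm length.
- block_big: solid aluminium heating block, 96 x 48 x 40 mm (x, y, z), about 0.4 kg, with three big round wells (25 mm) in a row in its top: the lower block of the stack. Lies flat on the bench with the wells up. Origin: centre of its underside; x along its 96 mm length, z up.
- block_small: solid aluminium heating block, 96 x 48 x 40 mm (x, y, z), about 0.4 kg, with eighteen small round wells (9 mm, three rows of six) in its top: the upper block of the stack. Lies flat on the bench with the wells up. Origin: centre of its underside; x along its 96 mm length, z up.
- block_square: solid aluminium heating block, 96 x 48 x 40 mm (x, y, z), about 0.4 kg, with three square pockets (24 mm) in a row in its top: not wanted, stays where it is. Lies flat on the bench with the wells up. Origin: centre of its underside; x along its 96 mm length, z up.
- bar_1: white plastic spacer bar, 70 mm long, 12 x 12 mm square section, about 20 g, lying flat on the bench. Origin: its centre (6 mm above what it lies on); x along its length. One of the two alike long bars; either may go to either end.
- bar_2: white plastic spacer bar, 70 mm long, 12 x 12 mm square section, about 20 g, lying flat on the bench. Origin: its centre (6 mm above what it lies on); x along its length. The other long bar.
- bar_short: white plastic spacer bar, 42 mm long, 12 x 12 mm square section, about 12 g, lying flat on the bench. Origin: its centre (6 mm above what it lies on); x along its length. Too short: not wanted, stays where it is.
- tube_rack: loose yellow-green plastic tube rack with small capped tubes, 150 x 72 mm and 48 mm high over the caps, 0.4 kg. Not to be moved. Origin: centre of its underside; x along its length.
There are look-alikes about, which are no part of the job. Leave any orange or red look-alike of the bar_1 alone.

How it is judged:
By the outcome, as a careful person would: the job done as asked, in the order asked, and still so for the second after the job is handed in, with the robot touching nothing.
It also fails if it takes over 115 s, if anything falls off the work surface, if the arm or the gripper's body presses on something with over 40 N, if the wrist force passes 120 N, or if a joint passes its speed limit or range.

## Robot

A 6-joint arm with a two-finger parallel gripper is mounted at the origin on the work surface. World frame = base frame: x ahead of the robot, y to its left, z up, the work surface at z = 0. Lengths are in m, angles in rad, forces in N, time in s.
With the tool pointing down it reaches from about 0.35 to 0.775 m from the base axis. Payload 7.3 kg.
Tool frame: the origin (TCP) lies midway between the tips of the shut fingers; the grasp point (between the pads) lies 19 mm behind it; z points along the fingers, y is the line along which they close (so a half turn about z gives the same grasp; the last joint's range is limited). The gripper opens to 92 mm and grips with 3 to 60 N. Pads are 19 mm wide; open, the fingers measure 130 mm over their backs; the gripper's body (75 mm by 190 mm) begins 47 mm behind the grasp point.
Start: joints at [-1.247, 0.342, 1.524, -0, 1.275, -0.146], TCP at [0.238, -0.468, 0.227] pointing down, gripper open.
Joint ranges: [-2.53, 2.53], [-0.77, 2.02], [0.04, 2.7], [-1, 4.14], [0.28, 2.66], [-3.11, 3.11]. Speed limits (rad/s): [2.57, 2.57, 3.14, 3.14, 3.14, 3.14].

## Interface

Orientations are given as [roll, pitch, yaw] about the fixed x, y, z axes, in that order (R = Rz(yaw) Ry(pitch) Rx(roll)).
In Python, from cell import robot, read_camera, camera_params, nets gives the robot as it stands. The module is installed in compiled form; this text tells all that it offers.
- The arm moves only by the tool step_arm, never from a script. Its argument "steps" is a list of rows, each an object of numbers: "x", "y", "z": the shift along the tool's x, y, z as a fraction of full scale; "rx", "ry", "rz": the turn, a rotation vector about the tool's x, y, z as a fraction of full scale; "claw": the opening, from -1 (shut) to 1 (fully open). In form: [{"x": .., "y": .., "z": .., "rx": .., "ry": .., "rz": .., "claw": ..}, ...]. A call has 1 to 12 rows; each row is the pose to reach, as a shift and turn from the pose commanded when the call began, along the tool's axes at that moment; what a row does not reach only later rows make up. Full scale, the value 1, is 750 mm for a shift and pi/4 rad for a turn. A row lasts 1/12 s, in which the tool goes at most 41.7 mm and 7.16 degrees, less where a joint would pass 70% of its speed; a pose out of reach is approached as far as the arm can. A call with a number of a shift or a turn outside -1 to 1 is refused whole. A call with a gripper value outside its range is refused whole. The fingers move at their own pace and stop on an object; "squeeze" is the grip in N (left out, the last holds). Time passes only in rows, so rows that repeat a pose let the fingers close. It gives the time, the measured TCP pose, the force, the opening and the grip force at its end, in the units of the state.
- robot.observe(): the state, without advancing time (a new reading comes with each control period).
- read_camera(name): name is "scene" or "top" or "wrist"; returns (picture, depth): 400x640x3 uint8, blue, green, red; 400x640 float32, m along the optical axis (not along the pixel's ray), 0 where there is no reading.
- camera_params(name): a dict with "fx", "fy", "cx", "cy" (pixels), "k1" (the pictures are not rectified: a ray, as slopes to the right and down, at radius r is drawn at 1 + k1 r^2 times it, then the intrinsics apply), "R" (3x3) and "t" (3): a world point X has camera coordinates R X + t; the wrist camera has in their place "hand_eye" (4x4, takes a point from camera to tool coordinates, whose origin is the TCP and whose axes are the flange's). Camera axes: x right, y down, z forward; pixel columns grow to the right and rows downward; lengths in m; the calibration is good to about 2 mm. A picture is of the moment at which its call begins: read the wrist's pose just before it. camera_params takes no time and is no camera call.
- robot.hand_in(): hands the job in; it is judged then, once.
Trained networks look in the newest picture that a camera, given by its name, has taken for a name from the list of things; names that differ only in an ending like _2 or _b are one class to them, and where a whole thing is asked for, a point or a joint stands for the part that bears it (a point fixed in the world has none). Each returns a list of dicts, best first, with "conf" (0 to 1); they miss things now and then, are a little off and sometimes report something else, mostly with a low value. They report only what shows in the picture. A call takes as long as a camera call. They do not tell look-alikes from the thing itself.
- nets.masks_of(camera, query): "region" (400x640 bool, what is visible of it) and "box" ([left, top, right, bottom] in pixels, round what is visible of it).
- nets.landmark_of(camera, query): "pixel" ([row, column] in pixels: a listed point, or the origin of a listed thing).
The state is a dict: "time": time; "qpos": joint angles; "qvel": joint speeds; "joint_efforts": joint torques, N m; "tool_pos": TCP position; "tool_rot": TCP orientation; "contact_force": force on the tool from outside, world axes, zero at the start; "torque": the same for the moment, N m; "opening": finger opening in m; "grip_force": force on a finger pad.
Only numpy, scipy, OpenCV 4.12 (cv2) and the standard library are available. Lean on these libraries where they do the work, as an engineer would, in place of code of your own. Each camera call takes 0.05 s, during which the arm holds its last target. There are 200 camera calls.

## Working session

There is one attempt and no reset: what is moved stays moved. The work goes in short steps, Python scripts to look and compute and a tool call to move; the robot and the scene stay as the last step left them, time stands still between calls to the robot, and variables do not carry over. Pictures are saved under pics/ and viewed, at most 14 in all, crops included, and the job is handed in when it is done.

Besides the shell and the picture viewer there is one more tool, called after "Request:" as a command line: name --argument value ..., lists and objects as JSON in quotes. step_arm: Moves the arm, as the interface text tells. Its arguments: {"type":"object","properties":{"steps":{"type":"array","items":{"type":"object","properties":{"x":{"type":"number","minimum":-1,"maximum":1},"y":{"type":"number","minimum":-1,"maximum":1},"z":{"type":"number","minimum":-1,"maximum":1},"rx":{"type":"number","minimum":-1,"maximum":1},"ry":{"type":"number","minimum":-1,"maximum":1},"rz":{"type":"number","minimum":-1,"maximum":1},"claw":{"type":"number"}}}},"squeeze":{"type":"number"}},"required":["steps"]}

```bash
mkdir -p pics; python3 - <<'E'
from cell import robot, read_camera, camera_params
import cv2,numpy as np
for n in ("scene","top"):
    p,d=read_camera(n); cv2.imwrite(f"pics/{n}0.png",p); np.save(f"{n}0.npy",d)
    print(n,camera_params(n))
print(camera_params("wrist")); print(robot.observe())
E
```

```text
scene {'fx': 378.06642060126705, 'fy': 378.06642060126705, 'cx': 317.8513299152651, 'cy': 204.36692539785554, 'k1': -0.01412905365507034, 'R': array([[-0.15321691,  0.98817229, -0.00633294],
       [ 0.82169346,  0.12383897, -0.55631266],
       [-0.54894849, -0.09044024, -0.83094893]]), 't': array([ 0.01131892, -0.45126197,  1.3461051 ])}
top {'fx': 384.1896567075902, 'fy': 384.1896567075902, 'cx': 316.51712515048325, 'cy': 194.06719385281053, 'k1': -0.008685130157297766, 'R': array([[ 2.90021708e-02, -9.99576704e-01,  2.29936510e-03],
       [-9.97742684e-01, -2.90881883e-02, -6.05261482e-02],
       [ 6.05674120e-02, -5.38785019e-04, -9.98163964e-01]]), 't': array([0.05212681, 0.55281709, 0.8679509 ])}
{'fx': 323.2269713930602, 'fy': 323.2269713930602, 'cx': 319.6632223519315, 'cy': 191.12327797917183, 'k1': -0.021216467468734096, 'hand_eye': array([[-2.46741706e-04, -9.63830070e-01, -2.66517421e-01,
         7.19703707e-02],
       [ 9.99999436e-01,  3.75395109e-05, -1.06155641e-03,
         3.60774401e-04],
       [ 1.03316492e-03, -2.66517532e-01,  9.63829517e-01,
        -1.57774315e-01],
       [ 0.00000000e+00,  0.00000000e+00,  0.00000000e+00,
         1.00000000e+00]])}
{'time': 0.1, 'qpos': array([-1.24703558e+00,  3.42643734e-01,  1.52494064e+00, -3.31795812e-06,
        1.27538570e+00, -1.46035787e-01]), 'qvel': array([-0.00023834, -0.0019867 , -0.00400637,  0.00044537, -0.00036889,
       -0.00046413]), 'joint_efforts': array([ 2.20872971e-03, -4.32002699e+01, -2.44691277e+01,  7.19126081e-02,
        5.26192656e-02, -5.13907594e-05]), 'tool_pos': array([ 0.23755388, -0.46776788,  0.22611261]), 'tool_rot': array([-3.14022944e+00, -1.97298824e-04,  4.69797366e-01]), 'contact_force': array([-0.77127715,  0.2732805 , -0.2103412 ]), 'torque': array([ 0.00896293,  0.00960101, -0.00554283]), 'grip_force': 0.0, 'opening': 0.09197907448120378}
```

View pics/top0.png

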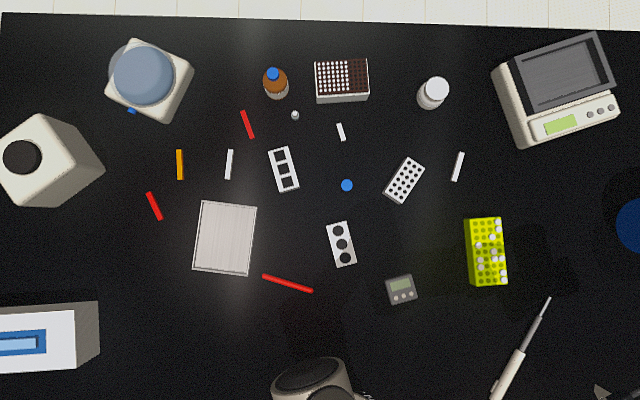

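View pics/scene0.png

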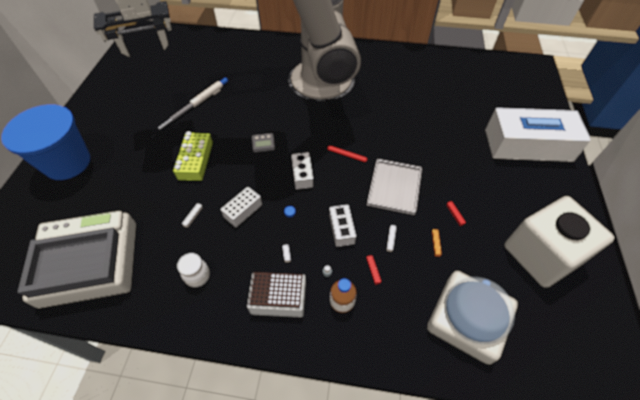

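The top view shows these candidates:
- **Blocks:** round wells ×3 at col 341, row 244 (wanted), 18 small wells at (404,180) (wanted), and square pockets at (284,169) (leave).
- **White bars:** long at (229,164) and (458,167) (wanted), and short at (341,132) (leave).
- **Look-alikes:** red at (247,124), (154,206) and (288,283), and orange at (180,164).
- **Tray:** at (225,238).

Next I measure them from both views and check one crop.

```bash
cat > h.py <<'E'
import cv2,numpy as np
from cell import robot, read_camera, camera_params
from scipy.spatial.transform import Rotation as Ro
def K(c): return np.array([[c['fx'],0,c['cx']],[0,c['fy'],c['cy']],[0,0,1]]), np.array([c['k1'],0,0,0.])
def ext(n):
    """camera->world R,o"""
    c=camera_params(n)
    if n!='wrist': return c['R'].T, -c['R'].T@c['t']
    s=robot.observe(); Rt=Ro.from_euler('xyz',s['tool_rot']).as_matrix(); H=c['hand_eye']
    return Rt@H[:3,:3], Rt@H[:3,3]+s['tool_pos']
def slopes(n,px):  # px (N,2) col,row
    return cv2.undistortPoints(np.float64(px).reshape(-1,1,2),*K(camera_params(n)))[:,0]
def cloud(n,d,E,mask=None):
    m=(d>0) if mask is None else (d>0)&mask
    r,c=np.nonzero(m); s=slopes(n,np.c_[c,r]); z=d[r,c]
    return np.c_[s*z[:,None],z]@E[0].T+E[1], np.c_[c,r]
def plane(n,px,E,h):
    s=slopes(n,px); v=np.c_[s,np.ones(len(s))]@E[0].T
    return E[1]+v*((h-E[1][2])/v[:,2])[:,None]
def rect(xy):
    """centre, long, short, yaw of long axis"""
    b=cv2.boxPoints(cv2.minAreaRect(np.float32(xy)*1000))/1000
    e=[b[1]-b[0],b[2]-b[1]]; l=max(e,key=np.linalg.norm); s=min(e,key=np.linalg.norm)
    return b.mean(0),np.linalg.norm(l),np.linalg.norm(s),np.arctan(l[1]/l[0]) if abs(l[0])>1e-9 else np.pi/2
E
python3 - <<'E'
from h import *
T={'big':(341,244),'small':(404,180),'square':(284,169),'barL':(229,164),'barR':(458,167),'short':(341,132),'tray':(225,238)}
im=cv2.imread('pics/top0.png'); 
cl={}
for n in('top','scene'):
    d=np.load(n+'0.npy');cl[n]=cloud(n,d,ext(n))
E=ext('top')
for k,p in T.items():
    w=plane('top',[p],E,.02)[0]
    for n in('top','scene'):
        P,px=cl[n]; near=np.hypot(*(P[:,:2]-w[:2]).T)<(.11 if k=='tray' else .07)
        Q=P[near]; bench=np.median(Q[Q[:,2]<.003,2]) if (Q[:,2]<.003).any() else 0
        Q=Q[Q[:,2]>.007] if k!='tray' else Q[(Q[:,2]>.0085)]
        zt=np.percentile(Q[:,2],80); S=Q[abs(Q[:,2]-zt)<.006]
        # keep connected: simple
        c,l,s,y=rect(S[:,:2]); print(k,n,'bench %.4f ztop %.4f'%(bench,zt),c.round(4),'%.4f %.4f yaw %.3f'%(l,s,y),len(S))
crop=im[110:290,130:480]; cv2.imwrite('pics/crop0.png',cv2.resize(crop,None,fx=2.25,fy=2.25,interpolation=cv2.INTER_CUBIC))
E
```

```text
big top bench 0.0001 ztop 0.0417 [0.4394 0.0101] 0.0960 0.0480 yaw 0.287 928
big scene bench -0.0014 ztop 0.0398 [0.4416 0.0096] 0.1003 0.0478 yaw 0.284 457
small top bench 0.0001 ztop 0.0414 [ 0.5867 -0.1286] 0.0961 0.0481 yaw -0.565 912
small scene bench -0.0012 ztop 0.0396 [ 0.5898 -0.1293] 0.0957 0.0509 yaw -0.552 572
square top bench 0.0002 ztop 0.0416 [0.6042 0.1449] 0.0961 0.0477 yaw 0.314 903
square scene bench -0.0012 ztop 0.0399 [0.6068 0.1446] 0.0981 0.0484 yaw 0.316 622
barL top bench 0.0003 ztop 0.0135 [0.6148 0.2752] 0.0688 0.0134 yaw -0.084 164
barL scene bench -0.0013 ztop 0.0120 [0.6176 0.2749] 0.0713 0.0120 yaw -0.075 115
barR top bench -0.0000 ztop 0.0134 [ 0.6252 -0.2589] 0.0706 0.0130 yaw -0.274 168
barR scene bench -0.0012 ztop 0.0118 [ 0.6264 -0.2559] 0.0709 0.0144 yaw -0.254 112
short top bench 0.0002 ztop 0.0133 [0.6985 0.0156] 0.0418 0.0123 yaw 0.335 97
short scene bench -0.0011 ztop 0.0119 [0.7009 0.0154] 0.0430 0.0117 yaw 0.325 73
tray top bench 0.0007 ztop 0.0154 [0.4441 0.2775] 0.1600 0.1308 yaw -0.098 489
tray scene bench -0.0002 ztop 0.0135 [0.447  0.2773] 0.1630 0.1303 yaw -0.099 298
```

View pics/crop0.png

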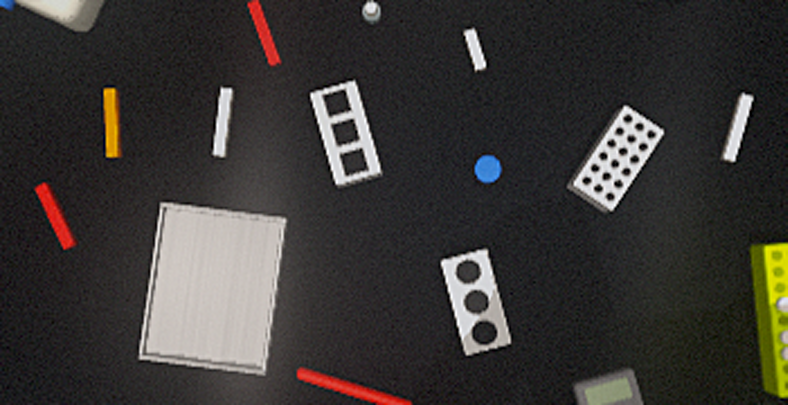

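The crop confirms it: three-round-well block at (475,300), 18-well block at (617,158), long white bars at (222,122) and (737,128), and short bar at (475,48). The two views agree on heights (block tops about 40 mm, bars about 12 mm) to within 2–3 mm.

```bash
cat > m.py <<'E'
# usage: m.py yaw x y z [x y z ...]: prints waypoints as fractions from the present pose
import sys,numpy as np
from cell import robot
s=robot.observe(); p=s['tool_pos']; y=s['tool_rot'][2]; a=[float(v) for v in sys.argv[1:]]
c,q=np.cos(y),np.sin(y); dy=(a[0]-y+np.pi/2)%np.pi-np.pi/2
print('t %.1f'%s['time'],p.round(4),'rot',s['tool_rot'].round(4),'q6 %.2f'%s['qpos'][5])
for w in np.array(a[1:]).reshape(-1,3):
    d=w-p; print('x %.4f y %.4f z %.4f rz %.4f  rows %.1f/%.1f'%((c*d[0]+q*d[1])/.75,(q*d[0]-c*d[1])/.75,-d[2]/.75,-dy/(np.pi/4),np.linalg.norm(d)/.0417,abs(dy)/.125))
E
python3 m.py .286 .4405 .010 .12 .4405 .010 .012
```

```text
t 0.1 [ 0.2376 -0.4678  0.2261] rot [-3.1402e+00 -2.0000e-04  4.6980e-01] q6 -0.15
x 0.5297 y -0.4455 z 0.1415 rz 0.2340  rows 12.7/1.5
x 0.5297 y -0.4455 z 0.2855 rz 0.2340  rows 13.5/1.5
```

Request:
step_arm --steps '[{"x": 0.53, "y": -0.4455, "z": 0.08, "rz": 0.234, "claw": 1}, {"x": 0.53, "y": -0.4455, "z": 0.08, "rz": 0.234, "claw": 1}, {"x": 0.53, "y": -0.4455, "z": 0.08, "rz": 0.234, "claw": 1}, {"x": 0.53, "y": -0.4455, "z": 0.08, "rz": 0.234, "claw": 1}, {"x": 0.53, "y": -0.4455, "z": 0.08, "rz": 0.234, "claw": 1}, {"x": 0.53, "y": -0.4455, "z": 0.08, "rz": 0.234, "claw": 1}, {"x": 0.53, "y": -0.4455, "z": 0.08, "rz": 0.234, "claw": 1}, {"x": 0.53, "y": -0.4455, "z": 0.08, "rz": 0.234, "claw": 1}, {"x": 0.53, "y": -0.4455, "z": 0.08, "rz": 0.234, "claw": 1}, {"x": 0.53, "y": -0.4455, "z": 0.08, "rz": 0.234, "claw": 1}, {"x": 0.53, "y": -0.4455, "z": 0.08, "rz": 0.234, "claw": 1}, {"x": 0.53, "y": -0.4455, "z": 0.08, "rz": 0.234, "claw": 1}]'

```text
$.steps[0]: bad value
```

Request:
step_arm --steps '[{"claw": 1}, {"claw": 1}]'

```text
$.steps[0]: bad value
```

```bash
python3 m.py .286 .4405 .010 .10 .4405 .010 .012; python3 - <<'E'
from h import *
E=ext('wrist'); p,d=read_camera('wrist'); cv2.imwrite('pics/w1.png',p)
P,_=cloud('wrist',d,E); n=np.hypot(P[:,0]-.44,P[:,1]-.01)<.075
S=P[n&(P[:,2]>.034)&(P[:,2]<.048)]; print(rect(S[:,:2]),np.median(S[:,2]), np.median(P[n&(abs(P[:,2])<.008)][:,2]))
E
```

```text
t 0.1 [ 0.2376 -0.4678  0.2261] rot [-3.1402e+00 -2.0000e-04  4.6980e-01] q6 -0.15
x 0.5297 y -0.4455 z 0.1682 rz 0.2340  rows 12.8/1.5
x 0.5297 y -0.4455 z 0.2855 rz 0.2340  rows 13.5/1.5
(array([0., 0.], dtype=float32), np.float32(0.0), np.float32(0.0), 1.5707963267948966) nan nan
  return _methods._mean(a, axis=axis, dtype=dtype,
  ret = ret.dtype.type(ret / rcount)
```

Request:
step_arm --steps '[{"x": 0.0, "y": 0.0, "z": 0.0, "rx": 0.0, "ry": 0.0, "rz": 0.0, "claw": 1.0}]'

```text
time: 0.23
tool_pos: [0.2376, -0.4679, 0.2264]
tool_rot: [-3.141, -0.0, 0.47]
contact_force: [0.2, 0.5, -0.0]
opening: 0.092
grip_force: 0.0
```

Request:
step_arm --steps '[{"x": 0.0, "y": 0.0, "z": 0.0, "rx": 0.0, "ry": 0.0, "rz": 0.0, "claw": 0.98}]' --squeeze 30

```text
time: 0.32
tool_pos: [0.2376, -0.468, 0.2265]
tool_rot: [-3.141, -0.0, 0.47]
contact_force: [-0.3, 0.0, 0.4]
opening: 0.0911
grip_force: 0.0
```

All keys are required in each row.

Request:
step_arm --steps '[{"x": 0.53, "y": -0.4455, "z": 0.08, "rx": 0, "ry": 0, "rz": 0.234, "claw": 1}, {"x": 0.53, "y": -0.4455, "z": 0.08, "rx": 0, "ry": 0, "rz": 0.234, "claw": 1}, {"x": 0.53, "y": -0.4455, "z": 0.08, "rx": 0, "ry": 0, "rz": 0.234, "claw": 1}, {"x": 0.53, "y": -0.4455, "z": 0.08, "rx": 0, "ry": 0, "rz": 0.234, "claw": 1}, {"x": 0.53, "y": -0.4455, "z": 0.08, "rx": 0, "ry": 0, "rz": 0.234, "claw": 1}, {"x": 0.53, "y": -0.4455, "z": 0.08, "rx": 0, "ry": 0, "rz": 0.234, "claw": 1}, {"x": 0.53, "y": -0.4455, "z": 0.08, "rx": 0, "ry": 0, "rz": 0.234, "claw": 1}, {"x": 0.53, "y": -0.4455, "z": 0.08, "rx": 0, "ry": 0, "rz": 0.234, "claw": 1}, {"x": 0.53, "y": -0.4455, "z": 0.08, "rx": 0, "ry": 0, "rz": 0.234, "claw": 1}, {"x": 0.53, "y": -0.4455, "z": 0.08, "rx": 0, "ry": 0, "rz": 0.234, "claw": 1}, {"x": 0.53, "y": -0.4455, "z": 0.08, "rx": 0, "ry": 0, "rz": 0.234, "claw": 1}, {"x": 0.53, "y": -0.4455, "z": 0.08, "rx": 0, "ry": 0, "rz": 0.234, "claw": 1}]'

```text
time: 1.32
tool_pos: [0.4325, -0.009, 0.1693]
tool_rot: [3.141, -0.001, 0.286]
contact_force: [0.7, -0.4, -0.0]
opening: 0.0917
grip_force: 0.0
```

Request:
step_arm --steps '[{"x": 0.0, "y": 0.0, "z": 0.0, "rx": 0, "ry": 0, "rz": 0, "claw": 1}, {"x": 0.0, "y": 0.0, "z": 0.0, "rx": 0, "ry": 0, "rz": 0, "claw": 1}]'

```text
time: 1.48
tool_pos: [0.4322, -0.0089, 0.169]
tool_rot: [-3.141, 0.001, 0.291]
contact_force: [-1.1, 0.1, 0.1]
opening: 0.0916
grip_force: 0.0
```

```bash
python3 m.py .286 .4405 .010 .10 .4405 .010 .012; python3 - <<'E'
from h import *
E=ext('wrist'); p,d=read_camera('wrist'); cv2.imwrite('pics/w1.png',p)
P,_=cloud('wrist',d,E); n=np.hypot(P[:,0]-.44,P[:,1]-.01)<.075
S=P[n&(P[:,2]>.034)&(P[:,2]<.048)]; print(rect(S[:,:2]),np.median(S[:,2]), np.median(P[n&(abs(P[:,2])<.008)][:,2]))
E
```

```text
t 1.5 [ 0.4322 -0.0089  0.169 ] rot [-3.1414e+00  6.0000e-04  2.9140e-01] q6 1.08
x 0.0178 y -0.0210 z 0.0920 rz 0.0069  rows 1.7/0.0
x 0.0178 y -0.0210 z 0.2093 rz 0.0069  rows 3.8/0.0
(array([0.44022205, 0.01071807], dtype=float32), np.float32(0.09532327), np.float32(0.048118304), np.float32(0.28906208)) 0.039999508958336316 -0.00014257177054904924
```

Request:
step_arm --steps '[{"x": 0.018, "y": -0.0213, "z": 0.09, "rx": 0, "ry": 0, "rz": 0.003, "claw": 1}, {"x": 0.018, "y": -0.0213, "z": 0.09, "rx": 0, "ry": 0, "rz": 0.003, "claw": 1}, {"x": 0.018, "y": -0.0213, "z": 0.09, "rx": 0, "ry": 0, "rz": 0.003, "claw": 1}, {"x": 0.018, "y": -0.0213, "z": 0.14, "rx": 0, "ry": 0, "rz": 0.003, "claw": 1}, {"x": 0.018, "y": -0.0213, "z": 0.18, "rx": 0, "ry": 0, "rz": 0.003, "claw": 1}, {"x": 0.018, "y": -0.0213, "z": 0.209, "rx": 0, "ry": 0, "rz": 0.003, "claw": 1}, {"x": 0.018, "y": -0.0213, "z": 0.209, "rx": 0, "ry": 0, "rz": 0.003, "claw": 1}, {"x": 0.018, "y": -0.0213, "z": 0.209, "rx": 0, "ry": 0, "rz": 0.003, "claw": 1}]' --squeeze 35

```text
time: 2.2
tool_pos: [0.4405, 0.0068, 0.0132]
tool_rot: [-3.141, 0.001, 0.282]
contact_force: [0.3, -0.8, -0.2]
opening: 0.0919
grip_force: 0.0
```

Request:
step_arm --steps '[{"x": 0, "y": 0, "z": 0, "rx": 0, "ry": 0, "rz": 0, "claw": 0}, {"x": 0, "y": 0, "z": 0, "rx": 0, "ry": 0, "rz": 0, "claw": -0.2}, {"x": 0, "y": 0, "z": 0, "rx": 0, "ry": 0, "rz": 0, "claw": -0.5}, {"x": 0, "y": 0, "z": 0, "rx": 0, "ry": 0, "rz": 0, "claw": -0.5}, {"x": 0, "y": 0, "z": 0, "rx": 0, "ry": 0, "rz": 0, "claw": -0.5}, {"x": 0, "y": 0, "z": 0, "rx": 0, "ry": 0, "rz": 0, "claw": -0.5}, {"x": 0, "y": 0, "z": 0, "rx": 0, "ry": 0, "rz": 0, "claw": -0.5}, {"x": 0, "y": 0, "z": 0, "rx": 0, "ry": 0, "rz": 0, "claw": -0.5}]'

```text
time: 2.87
tool_pos: [0.4404, 0.0083, 0.0127]
tool_rot: [-3.141, -0.0, 0.284]
contact_force: [-1.0, 1.3, 2.9]
opening: 0.0483
grip_force: 35.0
```

Request:
step_arm --steps '[{"x": 0, "y": 0, "z": -0.02, "rx": 0, "ry": 0, "rz": 0, "claw": -0.5}, {"x": 0, "y": 0, "z": -0.06, "rx": 0, "ry": 0, "rz": 0, "claw": -0.5}, {"x": 0, "y": 0, "z": -0.11, "rx": 0, "ry": 0, "rz": 0, "claw": -0.5}, {"x": 0, "y": 0, "z": -0.11, "rx": 0, "ry": 0, "rz": 0, "claw": -0.5}, {"x": 0, "y": 0, "z": -0.11, "rx": 0, "ry": 0, "rz": 0, "claw": -0.5}]'

```text
time: 3.28
tool_pos: [0.4414, 0.0079, 0.0962]
tool_rot: [3.14, -0.003, 0.284]
contact_force: [0.5, -0.1, -3.6]
opening: 0.0476
grip_force: 35.0
```

```bash
python3 m.py -.098 .4455 .277 .094
```

```text
t 3.3 [0.4414 0.0079 0.0962] rot [ 3.1399 -0.0033  0.2838] q6 1.13
x 0.1056 y -0.3429 z 0.0029 rz 0.4861  rows 6.5/3.1
```

Request:
step_arm --steps '[{"x": 0.05, "y": -0.17, "z": 0, "rx": 0, "ry": 0, "rz": 0.25, "claw": -0.5}, {"x": 0.1056, "y": -0.343, "z": 0, "rx": 0, "ry": 0, "rz": 0.486, "claw": -0.5}, {"x": 0.1056, "y": -0.343, "z": 0, "rx": 0, "ry": 0, "rz": 0.486, "claw": -0.5}, {"x": 0.1056, "y": -0.343, "z": 0, "rx": 0, "ry": 0, "rz": 0.486, "claw": -0.5}, {"x": 0.1056, "y": -0.343, "z": 0, "rx": 0, "ry": 0, "rz": 0.486, "claw": -0.5}, {"x": 0.1056, "y": -0.343, "z": 0, "rx": 0, "ry": 0, "rz": 0.486, "claw": -0.5}, {"x": 0.1056, "y": -0.343, "z": 0, "rx": 0, "ry": 0, "rz": 0.486, "claw": -0.5}, {"x": 0.1056, "y": -0.343, "z": 0, "rx": 0, "ry": 0, "rz": 0.486, "claw": -0.5}, {"x": 0.1056, "y": -0.343, "z": 0, "rx": 0, "ry": 0, "rz": 0.486, "claw": -0.5}, {"x": 0.1056, "y": -0.343, "z": 0, "rx": 0, "ry": 0, "rz": 0.486, "claw": -0.5}, {"x": 0.1056, "y": -0.343, "z": 0, "rx": 0, "ry": 0, "rz": 0.486, "claw": -0.5}]'

```text
time: 4.2
tool_pos: [0.4438, 0.2759, 0.0938]
tool_rot: [3.14, 0.002, -0.099]
contact_force: [0.5, 0.6, -3.8]
opening: 0.0479
grip_force: 35.0
```

```bash
python3 m.py -.098 .4455 .277 .017;python3 - <<'E'
from h import *
for n in('wrist','top'):
    E=ext(n); p,d=read_camera(n); cv2.imwrite(f'pics/{n}2.png',p)
    P,_=cloud(n,d,E)
    print(n,np.histogram(P[:,2],bins=np.arange(-.01,.2,.01))[0])
E
```

```text
t 4.2 [0.4438 0.2759 0.0938] rot [ 3.1398e+00  2.4000e-03 -9.9000e-02] q6 2.08
x 0.0021 y -0.0017 z 0.1024 rz -0.0013  rows 1.8/0.0
wrist [74693 60818  5375   241   587   144     0     0     0   234   353   718
  2156 13332   538   425   600  6878 20467 19327]
top [ 78948 101527   3831   1621   2812   3605   3840   3763   5142   2654
   5200   1160   1322   3035   1683    890    124     24    106    479]
```

View pics/wrist2.png

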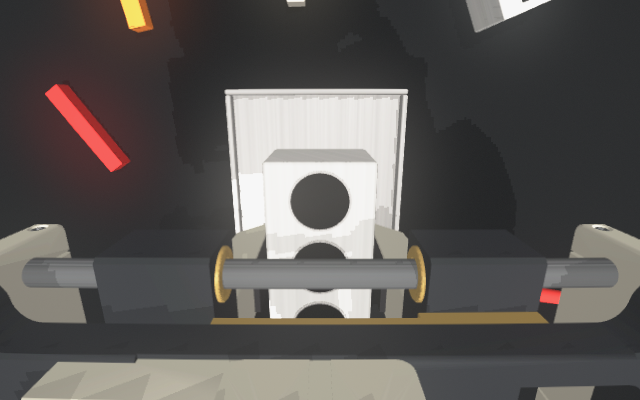

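The wrist view shows the block held over the tray. The block's far top edge is at row 162 (cols 264–375) and the tray's far rim is at row 91 (cols 227–406).

```bash
python3 - <<'E'
from h import *
E=ext('wrist'); p,d=read_camera('wrist'); P,px=cloud('wrist',d,E); s=robot.observe()
u=np.array([np.cos(-.098),np.sin(-.098)]); v=np.array([-u[1],u[0]])
f=lambda Q:np.c_[Q[:,:2]@u,Q[:,:2]@v]
B=P[(px[:,1]>150)&(px[:,1]<215)&(px[:,0]>255)&(px[:,0]<385)&(P[:,2]>.09)]
zt=np.median(B[:,2]); B=B[abs(B[:,2]-zt)<.004]; b=f(B); print('block ztop',zt,'far',b[:,0].max(),'sides',b[:,1].min(),b[:,1].max())
T=P[(px[:,1]>80)&(px[:,1]<230)&(px[:,0]>215)&(px[:,0]<420)&(P[:,2]>.0105)&(P[:,2]<.02)]
t=f(T);print('tray rim',np.median(T[:,2]),'far',np.percentile(t[:,0],99.5),'sides',np.percentile(t[:,1],[.5,99.5]))
F=P[(px[:,1]>105)&(px[:,1]<145)&(px[:,0]>250)&(px[:,0]<380)];print('floor',np.median(F[:,2]))
bc=np.array([b[:,0].max()-.048,(b[:,1].min()+b[:,1].max())/2]);tc=np.array([t[:,0].max()-.08,np.percentile(t[:,1],[.5,99.5]).mean()])
print('tool',f(s['tool_pos'][None]),'block c',bc,'tray c',tc,'shift u,v',tc-bc)
c,l,w,y=rect(T[:,:2]);print(c,l,w,y); 
fe=T[t[:,0]>t[:,0].max()-.006]; print('rim dir',cv2.fitLine(np.float32(fe[:,:2]),cv2.DIST_HUBER,0,.01,.01).ravel())
E
```

```text
block ztop 0.12153654392014411 far 0.4639020551908066 sides 0.293909461782825 0.34203630553951864
tray rim 0.013566351939552454 far 0.4955880095715752 sides [0.25550608 0.3853195 ]
floor 0.0038772040973656524
tool [[0.41545734 0.31816482]] block c [0.41590206 0.31797288] tray c [0.41566628 0.32041279] shift u,v [-0.00023577  0.00243991]
[0.47157955 0.27574444] 0.13090801 0.106347 1.4703119
rim dir [0.10054897 0.9949321  0.52254224 0.2701365 ]
```

Request:
step_arm --steps '[{"x": 0, "y": -0.0033, "z": 0.04, "rx": 0, "ry": 0, "rz": 0, "claw": -0.5}, {"x": 0, "y": -0.0033, "z": 0.075, "rx": 0, "ry": 0, "rz": 0, "claw": -0.5}, {"x": 0, "y": -0.0033, "z": 0.095, "rx": 0, "ry": 0, "rz": 0, "claw": -0.5}, {"x": 0, "y": -0.0033, "z": 0.1, "rx": 0, "ry": 0, "rz": 0, "claw": -0.5}, {"x": 0, "y": -0.0033, "z": 0.1025, "rx": 0, "ry": 0, "rz": 0, "claw": -0.5}, {"x": 0, "y": -0.0033, "z": 0.1025, "rx": 0, "ry": 0, "rz": 0, "claw": -0.5}, {"x": 0, "y": -0.0033, "z": 0.1025, "rx": 0, "ry": 0, "rz": 0, "claw": -0.5}]'

```text
time: 4.93
tool_pos: [0.4457, 0.2798, 0.0193]
tool_rot: [-3.141, -0.002, -0.099]
contact_force: [0.7, 0.3, -2.7]
opening: 0.0479
grip_force: 35.0
```

Request:
step_arm --steps '[{"x": 0, "y": 0, "z": 0.0, "rx": 0, "ry": 0, "rz": 0, "claw": -0.5}, {"x": 0, "y": 0, "z": 0.001, "rx": 0, "ry": 0, "rz": 0, "claw": -0.5}, {"x": 0, "y": 0, "z": 0.001, "rx": 0, "ry": 0, "rz": 0, "claw": -0.5}]'

```text
time: 5.18
tool_pos: [0.4451, 0.2798, 0.018]
tool_rot: [-3.141, -0.001, -0.098]
contact_force: [0.5, -0.8, -3.0]
opening: 0.048
grip_force: 35.0
```

Request:
step_arm --steps '[{"x": 0, "y": 0, "z": 0.001, "rx": 0, "ry": 0, "rz": 0, "claw": -0.5}, {"x": 0, "y": 0, "z": 0.002, "rx": 0, "ry": 0, "rz": 0, "claw": -0.5}, {"x": 0, "y": 0, "z": 0.002, "rx": 0, "ry": 0, "rz": 0, "claw": -0.5}, {"x": 0, "y": 0, "z": 0.002, "rx": 0, "ry": 0, "rz": 0, "claw": -0.5}]'

```text
time: 5.52
tool_pos: [0.445, 0.2798, 0.0167]
tool_rot: [-3.141, -0.001, -0.098]
contact_force: [-2.6, -0.3, 5.5]
opening: 0.048
grip_force: 35.0
```

Request:
step_arm --steps '[{"x": 0, "y": 0, "z": 0, "rx": 0, "ry": 0, "rz": 0, "claw": 0.38}, {"x": 0, "y": 0, "z": 0, "rx": 0, "ry": 0, "rz": 0, "claw": 0.38}, {"x": 0, "y": 0, "z": 0, "rx": 0, "ry": 0, "rz": 0, "claw": 0.38}, {"x": 0, "y": 0, "z": 0, "rx": 0, "ry": 0, "rz": 0, "claw": 0.38}, {"x": 0, "y": 0, "z": -0.03, "rx": 0, "ry": 0, "rz": 0, "claw": 0.38}, {"x": 0, "y": 0, "z": -0.08, "rx": 0, "ry": 0, "rz": 0, "claw": 0.38}, {"x": 0, "y": 0, "z": -0.13, "rx": 0, "ry": 0, "rz": 0, "claw": 0.38}, {"x": 0, "y": 0, "z": -0.18, "rx": 0, "ry": 0, "rz": 0, "claw": 0.38}, {"x": 0, "y": 0, "z": -0.2, "rx": 0, "ry": 0, "rz": 0, "claw": 0.38}, {"x": 0, "y": 0, "z": -0.2, "rx": 0, "ry": 0, "rz": 0, "claw": 0.38}, {"x": 0, "y": 0, "z": -0.2, "rx": 0, "ry": 0, "rz": 0, "claw": 0.38}]'

```text
time: 6.43
tool_pos: [0.445, 0.2798, 0.1665]
tool_rot: [-3.141, -0.002, -0.098]
contact_force: [-1.0, 0.1, -0.9]
opening: 0.0636
grip_force: 0.0
```

```bash
python3 m.py -.08 .6162 .275 .12;python3 - <<'E'
from h import *
E=ext('wrist'); p,d=read_camera('wrist'); cv2.imwrite('pics/w3.png',p); P,px=cloud('wrist',d,E)
n=np.hypot(P[:,0]-.445,P[:,1]-.28)<.08
for lo,hi in((.036,.052),):
    S=P[n&(P[:,2]>lo)&(P[:,2]<hi)];print(rect(S[:,:2]),np.median(S[:,2]))
n=np.hypot(P[:,0]-.445,P[:,1]-.28)<.12
S=P[n&(P[:,2]>.011)&(P[:,2]<.018)];print(rect(S[:,:2]))
n=np.hypot(P[:,0]-.6162,P[:,1]-.275)<.045
S=P[n&(P[:,2]>.008)&(P[:,2]<.018)];print('bar',rect(S[:,:2]),np.median(S[:,2]))
E
```

```text
t 6.4 [0.445  0.2798 0.1665] rot [-3.1408e+00 -1.6000e-03 -9.8000e-02] q6 2.08
x 0.2278 y -0.0159 z 0.0619 rz -0.0229  rows 4.3/0.1
(array([0.4452539 , 0.28009936], dtype=float32), np.float32(0.09575515), np.float32(0.04805154), np.float32(-0.097714104)) 0.04402451019965958
(array([0.44510156, 0.27836415], dtype=float32), np.float32(0.15984634), np.float32(0.13050729), np.float32(-0.09685526))
bar (array([0.592214 , 0.2781229], dtype=float32), np.float32(0.02314119), np.float32(0.011533235), np.float32(-0.103103474)) 0.011814148084118348
```

View pics/w3.png

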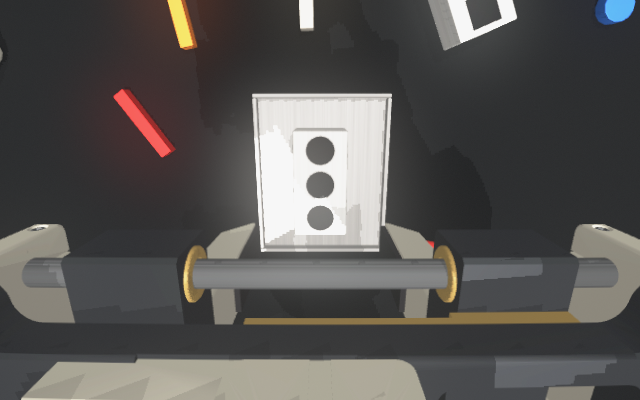

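The block sits flat (top at 44.0 mm), 1.7 mm off the tray centre, and parallel to the tray. In the view it is at (320,185) with the rim around it. Next is the left bar.

Request:
step_arm --steps '[{"x": 0.228, "y": -0.016, "z": 0.02, "rx": 0, "ry": 0, "rz": 0, "claw": 0.0}, {"x": 0.228, "y": -0.016, "z": 0.02, "rx": 0, "ry": 0, "rz": 0, "claw": 0.0}, {"x": 0.228, "y": -0.016, "z": 0.02, "rx": 0, "ry": 0, "rz": 0, "claw": 0.0}, {"x": 0.228, "y": -0.016, "z": 0.02, "rx": 0, "ry": 0, "rz": 0, "claw": 0.0}, {"x": 0.228, "y": -0.016, "z": 0.02, "rx": 0, "ry": 0, "rz": 0, "claw": 0.0}, {"x": 0.228, "y": -0.016, "z": 0.02, "rx": 0, "ry": 0, "rz": 0, "claw": 0.0}, {"x": 0.228, "y": -0.016, "z": 0.02, "rx": 0, "ry": 0, "rz": 0, "claw": 0.0}, {"x": 0.228, "y": -0.016, "z": 0.02, "rx": 0, "ry": 0, "rz": 0, "claw": 0.0}]'

```text
time: 7.15
tool_pos: [0.6145, 0.2751, 0.15]
tool_rot: [3.141, 0.003, -0.097]
contact_force: [-0.5, -0.4, -1.2]
opening: 0.0462
grip_force: 0.0
```

```bash
cat > bar.py <<'E'
from h import *
import sys
x,y=map(float,sys.argv[1:3])
E=ext('wrist'); p,d=read_camera('wrist'); P,px=cloud('wrist',d,E)
n=np.hypot(P[:,0]-x,P[:,1]-y)<.05
S=P[n&(P[:,2]>.007)&(P[:,2]<.018)];c,l,w,yaw=rect(S[:,:2]);print('bar',c,l,w,yaw,np.median(S[:,2]))
import subprocess;print(subprocess.run(['python3','m.py',str(yaw),str(c[0]),str(c[1]),'.04',str(c[0]),str(c[1]),'.003'],capture_output=True,text=True).stdout)
E
python3 bar.py .6162 .275
```

```text
bar [0.6158999  0.27607495] 0.070053175 0.011972602 -0.0759056 0.011843314686449335
t 7.2 [0.6146 0.2753 0.1508] rot [ 3.1411e+00  1.3000e-03 -9.7100e-02] q6 1.98
x 0.0016 y -0.0012 z 0.1477 rz -0.0270  rows 2.7/0.2
x 0.0016 y -0.0012 z 0.1970 rz -0.0270  rows 3.5/0.2
```

Request:
step_arm --steps '[{"x": 0.0016, "y": -0.0012, "z": 0.05, "rx": 0, "ry": 0, "rz": -0.027, "claw": -0.2}, {"x": 0.0016, "y": -0.0012, "z": 0.1, "rx": 0, "ry": 0, "rz": -0.027, "claw": -0.2}, {"x": 0.0016, "y": -0.0012, "z": 0.15, "rx": 0, "ry": 0, "rz": -0.027, "claw": -0.3}, {"x": 0.0016, "y": -0.0012, "z": 0.18, "rx": 0, "ry": 0, "rz": -0.027, "claw": -0.3}, {"x": 0.0016, "y": -0.0012, "z": 0.195, "rx": 0, "ry": 0, "rz": -0.027, "claw": -0.3}, {"x": 0.0016, "y": -0.0012, "z": 0.195, "rx": 0, "ry": 0, "rz": -0.027, "claw": -0.3}, {"x": 0.0016, "y": -0.0012, "z": 0.195, "rx": 0, "ry": 0, "rz": -0.027, "claw": -0.3}, {"x": 0.0016, "y": -0.0012, "z": 0.195, "rx": 0, "ry": 0, "rz": -0.027, "claw": -0.3}]' --squeeze 12

```text
time: 7.87
tool_pos: [0.6186, 0.2763, 0.0073]
tool_rot: [-3.14, -0.004, -0.076]
contact_force: [0.6, 0.2, 0.1]
opening: 0.0323
grip_force: 0.0
```

Request:
step_arm --steps '[{"x": 0, "y": 0, "z": 0, "rx": 0, "ry": 0, "rz": 0, "claw": -0.6}, {"x": 0, "y": 0, "z": 0, "rx": 0, "ry": 0, "rz": 0, "claw": -1}, {"x": 0, "y": 0, "z": 0, "rx": 0, "ry": 0, "rz": 0, "claw": -1}, {"x": 0, "y": 0, "z": 0, "rx": 0, "ry": 0, "rz": 0, "claw": -1}, {"x": 0, "y": 0, "z": 0, "rx": 0, "ry": 0, "rz": 0, "claw": -1}, {"x": 0, "y": 0, "z": 0, "rx": 0, "ry": 0, "rz": 0, "claw": -1}, {"x": 0, "y": 0, "z": 0, "rx": 0, "ry": 0, "rz": 0, "claw": -1}]'

```text
time: 8.45
tool_pos: [0.6178, 0.2757, 0.0055]
tool_rot: [-3.141, -0.001, -0.077]
contact_force: [-0.0, -0.1, 5.7]
opening: 0.0116
grip_force: 12.0
```

Request:
step_arm --steps '[{"x": 0, "y": 0, "z": -0.05, "rx": 0, "ry": 0, "rz": 0, "claw": -1}, {"x": 0, "y": 0, "z": -0.1, "rx": 0, "ry": 0, "rz": 0, "claw": -1}, {"x": 0, "y": 0, "z": -0.15, "rx": 0, "ry": 0, "rz": 0, "claw": -1}, {"x": 0, "y": 0, "z": -0.15, "rx": 0, "ry": 0, "rz": -1, "claw": -1}, {"x": 0, "y": 0, "z": -0.15, "rx": 0, "ry": 0, "rz": -1, "claw": -1}, {"x": 0, "y": 0, "z": -0.15, "rx": 0, "ry": 0, "rz": -1, "claw": -1}, {"x": 0, "y": 0, "z": -0.15, "rx": 0, "ry": 0, "rz": -1, "claw": -1}, {"x": 0, "y": 0, "z": -0.15, "rx": 0, "ry": 0, "rz": -1, "claw": -1}, {"x": 0, "y": 0, "z": -0.15, "rx": 0, "ry": 0, "rz": -1, "claw": -1}, {"x": 0, "y": 0, "z": -0.15, "rx": 0, "ry": 0, "rz": -1, "claw": -1}, {"x": 0, "y": 0, "z": -0.15, "rx": 0, "ry": 0, "rz": -1, "claw": -1}, {"x": 0, "y": 0, "z": -0.15, "rx": 0, "ry": 0, "rz": -1, "claw": -1}]'

```text
time: 9.45
tool_pos: [0.6173, 0.2756, 0.1168]
tool_rot: [-3.141, 0.001, 0.707]
contact_force: [0.4, 1.5, 0.3]
opening: 0.0117
grip_force: 12.0
```

```bash
python3 - <<'E'
import numpy as np
c=np.array([.4453,.2800]);u=np.array([np.cos(-.098),np.sin(-.098)])
print(c+.036*u,c-.036*u)
E
python3 m.py 1.473 .4811 .2765 .11 .4811 .2765 .048
```

```text
[0.48112727 0.27647764] [0.40947273 0.28352236]
t 9.4 [0.6173 0.2756 0.1168] rot [-3.1415e+00  6.0000e-04  7.0690e-01] q6 1.17
x -0.1373 y -0.1188 z 0.0091 rz -0.9754  rows 3.3/6.1
x -0.1373 y -0.1188 z 0.0918 rz -0.9754  rows 3.7/6.1
```

Request:
step_arm --steps '[{"x": -0.136, "y": -0.1205, "z": 0.0, "rx": 0, "ry": 0, "rz": -0.975, "claw": -1}, {"x": -0.136, "y": -0.1205, "z": 0.0, "rx": 0, "ry": 0, "rz": -0.975, "claw": -1}, {"x": -0.136, "y": -0.1205, "z": 0.0, "rx": 0, "ry": 0, "rz": -0.975, "claw": -1}, {"x": -0.136, "y": -0.1205, "z": 0.0, "rx": 0, "ry": 0, "rz": -0.975, "claw": -1}, {"x": -0.136, "y": -0.1205, "z": 0.0, "rx": 0, "ry": 0, "rz": -0.975, "claw": -1}, {"x": -0.136, "y": -0.1205, "z": 0.0, "rx": 0, "ry": 0, "rz": -0.975, "claw": -1}, {"x": -0.136, "y": -0.1205, "z": 0.0, "rx": 0, "ry": 0, "rz": -0.975, "claw": -1}, {"x": -0.136, "y": -0.1205, "z": 0.0, "rx": 0, "ry": 0, "rz": -0.975, "claw": -1}, {"x": -0.136, "y": -0.1205, "z": 0.0, "rx": 0, "ry": 0, "rz": -0.975, "claw": -1}, {"x": -0.136, "y": -0.1205, "z": 0.0, "rx": 0, "ry": 0, "rz": -0.975, "claw": -1}]'

```text
time: 10.28
tool_pos: [0.4813, 0.2778, 0.117]
tool_rot: [-3.141, 0.0, 1.471]
contact_force: [0.0, 0.7, -0.7]
opening: 0.0119
grip_force: 12.0
```

```bash
python3 m.py 1.473 .4809 .2784 .05; python3 - <<'E'
from h import *
p,d=read_camera('wrist'); cv2.imwrite('pics/w4.png',p)
E
```

```text
t 10.3 [0.4813 0.2778 0.117 ] rot [-3.1415e+00  2.0000e-04  1.4712e+00] q6 0.49
x 0.0007 y -0.0006 z 0.0894 rz -0.0023  rows 1.6/0.0
```

View pics/w4.png

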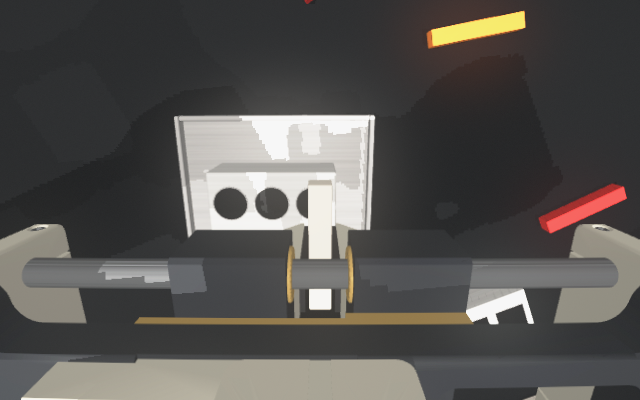

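The bar is held straight at (320,245) over the right-hand end of the block (top face at rows 172–230).

Request:
step_arm --steps '[{"x": 0.0007, "y": -0.0006, "z": 0.04, "rx": 0, "ry": 0, "rz": -0.002, "claw": -1}, {"x": 0.0007, "y": -0.0006, "z": 0.07, "rx": 0, "ry": 0, "rz": -0.002, "claw": -1}, {"x": 0.0007, "y": -0.0006, "z": 0.085, "rx": 0, "ry": 0, "rz": -0.002, "claw": -1}, {"x": 0.0007, "y": -0.0006, "z": 0.087, "rx": 0, "ry": 0, "rz": -0.002, "claw": -1}, {"x": 0.0007, "y": -0.0006, "z": 0.088, "rx": 0, "ry": 0, "rz": -0.002, "claw": -1}, {"x": 0.0007, "y": -0.0006, "z": 0.088, "rx": 0, "ry": 0, "rz": -0.002, "claw": -1}, {"x": 0.0007, "y": -0.0006, "z": 0.088, "rx": 0, "ry": 0, "rz": -0.002, "claw": -1}, {"x": 0.0007, "y": -0.0006, "z": 0.088, "rx": 0, "ry": 0, "rz": -0.002, "claw": -1}]'

```text
time: 11.0
tool_pos: [0.4813, 0.2787, 0.0521]
tool_rot: [3.14, -0.001, 1.476]
contact_force: [-0.7, -0.1, -0.6]
opening: 0.0117
grip_force: 12.0
```

Request:
step_arm --steps '[{"x": 0, "y": 0, "z": 0.001, "rx": 0, "ry": 0, "rz": 0, "claw": -1}, {"x": 0, "y": 0, "z": 0.002, "rx": 0, "ry": 0, "rz": 0, "claw": -1}, {"x": 0, "y": 0, "z": 0.0025, "rx": 0, "ry": 0, "rz": 0, "claw": -1}, {"x": 0, "y": 0, "z": 0.0025, "rx": 0, "ry": 0, "rz": 0, "claw": -1}, {"x": 0, "y": 0, "z": 0.0025, "rx": 0, "ry": 0, "rz": 0, "claw": -1}]'

```text
time: 11.42
tool_pos: [0.4807, 0.2785, 0.0493]
tool_rot: [3.142, 0.0, 1.476]
contact_force: [0.3, -0.7, -0.1]
opening: 0.012
grip_force: 12.0
```

Request:
step_arm --steps '[{"x": 0, "y": 0, "z": 0.0007, "rx": 0, "ry": 0, "rz": 0, "claw": -1}, {"x": 0, "y": 0, "z": 0.0013, "rx": 0, "ry": 0, "rz": 0, "claw": -1}, {"x": 0, "y": 0, "z": 0.0013, "rx": 0, "ry": 0, "rz": 0, "claw": -1}, {"x": 0, "y": 0, "z": 0.0013, "rx": 0, "ry": 0, "rz": 0, "claw": -1}]'

```text
time: 11.75
tool_pos: [0.4808, 0.2785, 0.0492]
tool_rot: [3.141, -0.0, 1.476]
contact_force: [-1.8, -0.8, 6.8]
opening: 0.0117
grip_force: 12.0
```

Contact. Now I release, rise and check.

Request:
step_arm --steps '[{"x": 0, "y": 0, "z": 0, "rx": 0, "ry": 0, "rz": 0, "claw": -0.4}, {"x": 0, "y": 0, "z": 0, "rx": 0, "ry": 0, "rz": 0, "claw": -0.4}, {"x": 0, "y": 0, "z": 0, "rx": 0, "ry": 0, "rz": 0, "claw": -0.4}, {"x": 0, "y": 0, "z": -0.03, "rx": 0, "ry": 0, "rz": 0, "claw": -0.4}, {"x": 0, "y": 0, "z": -0.07, "rx": 0, "ry": 0, "rz": 0, "claw": -0.4}, {"x": 0, "y": 0, "z": -0.12, "rx": 0, "ry": 0, "rz": 0, "claw": -0.4}, {"x": 0, "y": 0, "z": -0.16, "rx": 0, "ry": 0, "rz": 0, "claw": -0.4}, {"x": 0, "y": 0, "z": -0.16, "rx": 0, "ry": 0, "rz": 0, "claw": -0.4}, {"x": 0, "y": 0, "z": -0.16, "rx": 0, "ry": 0, "rz": 0, "claw": -0.4}, {"x": 0, "y": 0, "z": -0.16, "rx": 0, "ry": 0, "rz": 0, "claw": -0.4}]'

```text
time: 12.58
tool_pos: [0.4802, 0.2783, 0.1675]
tool_rot: [-3.14, 0.001, 1.476]
contact_force: [-0.7, -0.9, -1.9]
opening: 0.0274
grip_force: 0.0
```

```bash
python3 m.py -.265 .6258 -.2575 .165; cat > st.py <<'E'
from h import *
E=ext('wrist'); p,d=read_camera('wrist'); cv2.imwrite('pics/st.png',p); P,px=cloud('wrist',d,E)
n=np.hypot(P[:,0]-.445,P[:,1]-.28)<.08
S=P[n&(P[:,2]>.040)&(P[:,2]<.048)];print('block',rect(S[:,:2]),np.median(S[:,2]))
S=P[n&(P[:,2]>.052)&(P[:,2]<.060)]
for a in (S[S[:,0]>.445],S[S[:,0]<=.445]):
    if len(a)>20: print('bar',rect(a[:,:2]),np.median(a[:,2]),len(a))
E
python3 st.py
```

```text
t 12.6 [0.4802 0.2783 0.1675] rot [-3.1404e+00  7.0000e-04  1.4759e+00] q6 0.48
x -0.6927 y 0.2610 z 0.0033 rz -1.7835  rows 13.3/11.2
block (array([0.4457932 , 0.28533092], dtype=float32), np.float32(0.09600785), np.float32(0.058813572), np.float32(-0.09151961)) 0.04391120656764538
bar (array([0.48103797, 0.27662927], dtype=float32), np.float32(0.06975735), np.float32(0.011547563), np.float32(1.4715472)) 0.05577456501369954 1091
```

Request:
step_arm --steps '[{"x": -0.693, "y": 0.261, "z": 0.0, "rx": 0, "ry": 0, "rz": 1, "claw": -0.4}, {"x": -0.693, "y": 0.261, "z": 0.0, "rx": 0, "ry": 0, "rz": 1, "claw": -0.4}, {"x": -0.693, "y": 0.261, "z": 0.0, "rx": 0, "ry": 0, "rz": 1, "claw": -0.4}, {"x": -0.693, "y": 0.261, "z": 0.0, "rx": 0, "ry": 0, "rz": 1, "claw": -0.4}, {"x": -0.693, "y": 0.261, "z": 0.0, "rx": 0, "ry": 0, "rz": 1, "claw": -0.4}, {"x": -0.693, "y": 0.261, "z": 0.0, "rx": 0, "ry": 0, "rz": 1, "claw": -0.4}, {"x": -0.693, "y": 0.261, "z": 0.0, "rx": 0, "ry": 0, "rz": 1, "claw": -0.4}, {"x": -0.693, "y": 0.261, "z": 0.0, "rx": 0, "ry": 0, "rz": 1, "claw": -0.4}, {"x": -0.693, "y": 0.261, "z": 0.0, "rx": 0, "ry": 0, "rz": 1, "claw": -0.4}, {"x": -0.693, "y": 0.261, "z": 0.0, "rx": 0, "ry": 0, "rz": 1, "claw": -0.4}, {"x": -0.693, "y": 0.261, "z": 0.0, "rx": 0, "ry": 0, "rz": 1, "claw": -0.4}, {"x": -0.693, "y": 0.261, "z": 0.0, "rx": 0, "ry": 0, "rz": 1, "claw": -0.4}]'

```text
time: 13.63
tool_pos: [0.6112, -0.2058, 0.1662]
tool_rot: [-3.138, 0.002, 0.69]
contact_force: [-0.3, -0.3, -0.4]
opening: 0.0277
grip_force: 0.0
```

Request:
step_arm --steps '[{"x": 0, "y": 0, "z": 0, "rx": 0, "ry": 0, "rz": 1, "claw": -0.2}, {"x": 0, "y": 0, "z": 0, "rx": 0, "ry": 0, "rz": 1, "claw": -0.2}, {"x": 0, "y": 0, "z": 0, "rx": 0, "ry": 0, "rz": 1, "claw": -0.2}, {"x": 0, "y": 0, "z": 0, "rx": 0, "ry": 0, "rz": 1, "claw": -0.2}, {"x": 0, "y": 0, "z": 0, "rx": 0, "ry": 0, "rz": 1, "claw": -0.2}, {"x": 0, "y": 0, "z": 0, "rx": 0, "ry": 0, "rz": 1, "claw": -0.2}, {"x": 0, "y": 0, "z": 0, "rx": 0, "ry": 0, "rz": 1, "claw": -0.2}, {"x": 0, "y": 0, "z": 0, "rx": 0, "ry": 0, "rz": 1, "claw": -0.2}, {"x": 0, "y": 0, "z": 0, "rx": 0, "ry": 0, "rz": 1, "claw": -0.2}]'

```text
time: 14.38
tool_pos: [0.6112, -0.2038, 0.1666]
tool_rot: [-3.141, 0.003, -0.093]
contact_force: [0.7, 0.6, -0.4]
opening: 0.0368
grip_force: 0.0
```

```bash
python3 bar.py .6258 -.2575
```

```text
bar [ 0.6258611  -0.25814205] 0.07007945 0.012314561 -0.2665578 0.01173003659906735
t 14.4 [ 0.6114 -0.2038  0.167 ] rot [-3.1409e+00  2.1000e-03 -9.3300e-02] q6 1.22
x 0.0260 y 0.0703 z 0.1694 rz 0.2206  rows 3.3/1.4
x 0.0260 y 0.0703 z 0.2187 rz 0.2206  rows 4.2/1.4
```

Request:
step_arm --steps '[{"x": 0.026, "y": 0.0703, "z": 0.05, "rx": 0, "ry": 0, "rz": 0.22, "claw": -0.2}, {"x": 0.026, "y": 0.0703, "z": 0.1, "rx": 0, "ry": 0, "rz": 0.22, "claw": -0.2}, {"x": 0.026, "y": 0.0703, "z": 0.15, "rx": 0, "ry": 0, "rz": 0.22, "claw": -0.3}, {"x": 0.026, "y": 0.0703, "z": 0.15, "rx": 0, "ry": 0, "rz": 0.22, "claw": -0.3}, {"x": 0.026, "y": 0.0703, "z": 0.19, "rx": 0, "ry": 0, "rz": 0.22, "claw": -0.3}, {"x": 0.026, "y": 0.0703, "z": 0.216, "rx": 0, "ry": 0, "rz": 0.22, "claw": -0.3}, {"x": 0.026, "y": 0.0703, "z": 0.216, "rx": 0, "ry": 0, "rz": 0.22, "claw": -0.3}, {"x": 0.026, "y": 0.0703, "z": 0.216, "rx": 0, "ry": 0, "rz": 0.22, "claw": -0.3}, {"x": 0.026, "y": 0.0703, "z": 0.216, "rx": 0, "ry": 0, "rz": 0.22, "claw": -0.3}]'

```text
time: 15.18
tool_pos: [0.6274, -0.2585, 0.0085]
tool_rot: [3.141, -0.003, -0.267]
contact_force: [0.7, -0.3, -0.1]
opening: 0.0321
grip_force: 0.0
```

Request:
step_arm --steps '[{"x": 0, "y": 0, "z": 0, "rx": 0, "ry": 0, "rz": 0, "claw": -0.6}, {"x": 0, "y": 0, "z": 0, "rx": 0, "ry": 0, "rz": 0, "claw": -1}, {"x": 0, "y": 0, "z": 0, "rx": 0, "ry": 0, "rz": 0, "claw": -1}, {"x": 0, "y": 0, "z": 0, "rx": 0, "ry": 0, "rz": 0, "claw": -1}, {"x": 0, "y": 0, "z": 0, "rx": 0, "ry": 0, "rz": 0, "claw": -1}, {"x": 0, "y": 0, "z": 0, "rx": 0, "ry": 0, "rz": 0, "claw": -1}, {"x": 0, "y": 0, "z": 0, "rx": 0, "ry": 0, "rz": 0, "claw": -1}]'

```text
time: 15.77
tool_pos: [0.6267, -0.2586, 0.0075]
tool_rot: [3.141, -0.001, -0.268]
contact_force: [-1.5, -0.5, 6.7]
opening: 0.0117
grip_force: 12.0
```

Request:
step_arm --steps '[{"x": 0, "y": 0, "z": -0.05, "rx": 0, "ry": 0, "rz": 0, "claw": -1}, {"x": 0, "y": 0, "z": -0.1, "rx": 0, "ry": 0, "rz": 0, "claw": -1}, {"x": 0, "y": 0, "z": -0.15, "rx": 0, "ry": 0, "rz": 0, "claw": -1}, {"x": 0, "y": 0, "z": -0.18, "rx": 0, "ry": 0, "rz": -1, "claw": -1}, {"x": 0, "y": 0, "z": -0.18, "rx": 0, "ry": 0, "rz": -1, "claw": -1}, {"x": 0, "y": 0, "z": -0.18, "rx": 0, "ry": 0, "rz": -1, "claw": -1}, {"x": 0, "y": 0, "z": -0.18, "rx": 0, "ry": 0, "rz": -1, "claw": -1}, {"x": 0, "y": 0, "z": -0.18, "rx": 0, "ry": 0, "rz": -1, "claw": -1}, {"x": 0, "y": 0, "z": -0.18, "rx": 0, "ry": 0, "rz": -1, "claw": -1}, {"x": 0, "y": 0, "z": -0.18, "rx": 0, "ry": 0, "rz": -1, "claw": -1}, {"x": 0, "y": 0, "z": -0.18, "rx": 0, "ry": 0, "rz": -1, "claw": -1}, {"x": 0, "y": 0, "z": -0.18, "rx": 0, "ry": 0, "rz": -1, "claw": -1}]'

```text
time: 16.77
tool_pos: [0.6261, -0.2583, 0.1412]
tool_rot: [-3.141, 0.0, 0.516]
contact_force: [0.2, 0.9, -1.2]
opening: 0.0118
grip_force: 12.0
```

```bash
python3 m.py 1.473 .4095 .2835 .15
```

```text
t 16.8 [ 0.6261 -0.2583  0.1412] rot [-3.1413e+00  2.0000e-04  5.1610e-01] q6 0.55
x 0.1052 y -0.7709 z -0.0118 rz -1.2184  rows 14.0/7.7
```

Request:
step_arm --steps '[{"x": 0.1055, "y": -0.771, "z": 0.0, "rx": 0, "ry": 0, "rz": -1, "claw": -1}, {"x": 0.1055, "y": -0.771, "z": 0.0, "rx": 0, "ry": 0, "rz": -1, "claw": -1}, {"x": 0.1055, "y": -0.771, "z": 0.0, "rx": 0, "ry": 0, "rz": -1, "claw": -1}, {"x": 0.1055, "y": -0.771, "z": 0.0, "rx": 0, "ry": 0, "rz": -1, "claw": -1}, {"x": 0.1055, "y": -0.771, "z": 0.0, "rx": 0, "ry": 0, "rz": -1, "claw": -1}, {"x": 0.1055, "y": -0.771, "z": 0.0, "rx": 0, "ry": 0, "rz": -1, "claw": -1}, {"x": 0.1055, "y": -0.771, "z": 0.0, "rx": 0, "ry": 0, "rz": -1, "claw": -1}, {"x": 0.1055, "y": -0.771, "z": 0.0, "rx": 0, "ry": 0, "rz": -1, "claw": -1}, {"x": 0.1055, "y": -0.771, "z": 0.0, "rx": 0, "ry": 0, "rz": -1, "claw": -1}, {"x": 0.1055, "y": -0.771, "z": 0.0, "rx": 0, "ry": 0, "rz": -1, "claw": -1}, {"x": 0.1055, "y": -0.771, "z": 0.0, "rx": 0, "ry": 0, "rz": -1, "claw": -1}, {"x": 0.1055, "y": -0.771, "z": 0.0, "rx": 0, "ry": 0, "rz": -1, "claw": -1}]'

```text
time: 17.77
tool_pos: [0.439, 0.2073, 0.1416]
tool_rot: [3.141, -0.0, 1.301]
contact_force: [0.8, -0.3, 0.2]
opening: 0.0116
grip_force: 12.0
```

```bash
python3 m.py 1.473 .4096 .2843 .10
```

```text
t 17.8 [0.439  0.2073 0.1416] rot [ 3.1410e+00 -3.0000e-04  1.3011e+00] q6 0.55
x 0.0885 y -0.0652 z 0.0555 rz -0.2189  rows 2.2/1.4
```

Request:
step_arm --steps '[{"x": 0.0885, "y": -0.0652, "z": 0.05, "rx": 0, "ry": 0, "rz": -0.219, "claw": -1}, {"x": 0.0885, "y": -0.0652, "z": 0.05, "rx": 0, "ry": 0, "rz": -0.219, "claw": -1}, {"x": 0.0885, "y": -0.0652, "z": 0.05, "rx": 0, "ry": 0, "rz": -0.219, "claw": -1}, {"x": 0.0885, "y": -0.0652, "z": 0.05, "rx": 0, "ry": 0, "rz": -0.219, "claw": -1}, {"x": 0.0885, "y": -0.0652, "z": 0.05, "rx": 0, "ry": 0, "rz": -0.219, "claw": -1}, {"x": 0.0885, "y": -0.0652, "z": 0.05, "rx": 0, "ry": 0, "rz": -0.219, "claw": -1}, {"x": 0.0885, "y": -0.0652, "z": 0.05, "rx": 0, "ry": 0, "rz": -0.219, "claw": -1}, {"x": 0.0885, "y": -0.0652, "z": 0.05, "rx": 0, "ry": 0, "rz": -0.219, "claw": -1}]'

```text
time: 18.43
tool_pos: [0.4114, 0.2816, 0.1044]
tool_rot: [3.141, -0.0, 1.473]
contact_force: [-0.3, -0.5, -0.7]
opening: 0.0121
grip_force: 12.0
```

```bash
python3 m.py 1.473 .4096 .2843 .054
```

```text
t 18.4 [0.4114 0.2816 0.1044] rot [ 3.1405e+00 -4.0000e-04  1.4725e+00] q6 0.54
x 0.0034 y -0.0027 z 0.0672 rz -0.0006  rows 1.2/0.0
```

Request:
step_arm --steps '[{"x": 0.0034, "y": -0.0025, "z": 0.03, "rx": 0, "ry": 0, "rz": 0, "claw": -1}, {"x": 0.0034, "y": -0.0025, "z": 0.055, "rx": 0, "ry": 0, "rz": 0, "claw": -1}, {"x": 0.0034, "y": -0.0025, "z": 0.066, "rx": 0, "ry": 0, "rz": 0, "claw": -1}, {"x": 0.0034, "y": -0.0025, "z": 0.067, "rx": 0, "ry": 0, "rz": 0, "claw": -1}, {"x": 0.0034, "y": -0.0025, "z": 0.068, "rx": 0, "ry": 0, "rz": 0, "claw": -1}, {"x": 0.0034, "y": -0.0025, "z": 0.069, "rx": 0, "ry": 0, "rz": 0, "claw": -1}, {"x": 0.0034, "y": -0.0025, "z": 0.069, "rx": 0, "ry": 0, "rz": 0, "claw": -1}, {"x": 0.0034, "y": -0.0025, "z": 0.069, "rx": 0, "ry": 0, "rz": 0, "claw": -1}]'

```text
time: 19.1
tool_pos: [0.4093, 0.2855, 0.0528]
tool_rot: [3.14, -0.001, 1.475]
contact_force: [0.5, -0.2, -1.3]
opening: 0.012
grip_force: 12.0
```

Request:
step_arm --steps '[{"x": -0.001, "y": 0, "z": 0.001, "rx": 0, "ry": 0, "rz": 0, "claw": -1}, {"x": -0.001, "y": 0, "z": 0.0018, "rx": 0, "ry": 0, "rz": 0, "claw": -1}, {"x": -0.001, "y": 0, "z": 0.0018, "rx": 0, "ry": 0, "rz": 0, "claw": -1}, {"x": -0.001, "y": 0, "z": 0.0018, "rx": 0, "ry": 0, "rz": 0, "claw": -1}]'

```text
time: 19.43
tool_pos: [0.409, 0.2846, 0.0514]
tool_rot: [3.141, -0.0, 1.475]
contact_force: [-1.0, -1.2, 5.1]
opening: 0.0116
grip_force: 12.0
```

Request:
step_arm --steps '[{"x": 0, "y": 0, "z": 0, "rx": 0, "ry": 0, "rz": 0, "claw": -0.4}, {"x": 0, "y": 0, "z": 0, "rx": 0, "ry": 0, "rz": 0, "claw": -0.4}, {"x": 0, "y": 0, "z": 0, "rx": 0, "ry": 0, "rz": 0, "claw": -0.4}, {"x": 0, "y": 0, "z": -0.03, "rx": 0, "ry": 0, "rz": 0, "claw": -0.4}, {"x": 0, "y": 0, "z": -0.07, "rx": 0, "ry": 0, "rz": 0, "claw": -0.4}, {"x": 0, "y": 0, "z": -0.12, "rx": 0, "ry": 0, "rz": 0, "claw": -0.4}, {"x": 0, "y": 0, "z": -0.16, "rx": 0, "ry": 0, "rz": 0, "claw": -0.4}, {"x": 0, "y": 0, "z": -0.16, "rx": 0, "ry": 0, "rz": 0, "claw": -0.4}, {"x": 0, "y": 0, "z": -0.16, "rx": 0, "ry": 0, "rz": 0, "claw": -0.4}, {"x": 0, "y": 0, "z": -0.16, "rx": 0, "ry": 0, "rz": 0, "claw": -0.4}]'

```text
time: 20.27
tool_pos: [0.4082, 0.2843, 0.17]
tool_rot: [-3.141, 0.001, 1.475]
contact_force: [-0.4, 0.2, -1.0]
opening: 0.0276
grip_force: 0.0
```

```bash
python3 st.py; python3 m.py -.558 .588 -.129 .17
```

```text
block (array([0.4454642 , 0.28108242], dtype=float32), np.float32(0.09587384), np.float32(0.06806007), np.float32(-0.104750454)) 0.043957744174894536
bar (array([0.48069933, 0.27650544], dtype=float32), np.float32(0.07029278), np.float32(0.012326481), np.float32(1.4790081)) 0.05570987763580193 1133
bar (array([0.40903336, 0.28357905], dtype=float32), np.float32(0.069875695), np.float32(0.011738371), np.float32(1.4752799)) 0.055759840997497645 1087
t 20.3 [0.4079 0.2842 0.1695] rot [-3.1395e+00  1.4000e-03  1.4751e+00] q6 0.55
x -0.5255 y 0.2917 z -0.0007 rz -1.4113  rows 10.8/8.9
```

View pics/st.png

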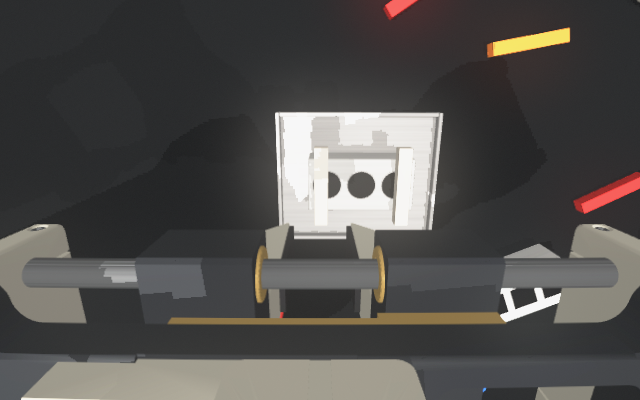

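Both bars lie flat across the block, at (320,186) and (404,186), with tops at 56 mm. Next is the small-well block.

Request:
step_arm --steps '[{"x": -0.5255, "y": 0.2917, "z": 0.0, "rx": 0, "ry": 0, "rz": 1, "claw": 0.5}, {"x": -0.5255, "y": 0.2917, "z": 0.0, "rx": 0, "ry": 0, "rz": 1, "claw": 0.5}, {"x": -0.5255, "y": 0.2917, "z": 0.0, "rx": 0, "ry": 0, "rz": 1, "claw": 0.5}, {"x": -0.5255, "y": 0.2917, "z": 0.0, "rx": 0, "ry": 0, "rz": 1, "claw": 0.5}, {"x": -0.5255, "y": 0.2917, "z": 0.0, "rx": 0, "ry": 0, "rz": 1, "claw": 0.5}, {"x": -0.5255, "y": 0.2917, "z": 0.0, "rx": 0, "ry": 0, "rz": 1, "claw": 0.5}, {"x": -0.5255, "y": 0.2917, "z": 0.0, "rx": 0, "ry": 0, "rz": 1, "claw": 0.5}, {"x": -0.5255, "y": 0.2917, "z": 0.0, "rx": 0, "ry": 0, "rz": 1, "claw": 1}, {"x": -0.5255, "y": 0.2917, "z": 0.0, "rx": 0, "ry": 0, "rz": 1, "claw": 1}, {"x": -0.5255, "y": 0.2917, "z": 0.0, "rx": 0, "ry": 0, "rz": 1, "claw": 1}, {"x": -0.5255, "y": 0.2917, "z": 0.0, "rx": 0, "ry": 0, "rz": 1, "claw": 1}, {"x": -0.5255, "y": 0.2917, "z": 0.0, "rx": 0, "ry": 0, "rz": 1, "claw": 1}]'

```text
time: 21.32
tool_pos: [0.5898, -0.1347, 0.1682]
tool_rot: [3.142, 0.002, 0.684]
contact_force: [-0.7, 0.9, 0.8]
opening: 0.0912
grip_force: 0.0
```

Request:
step_arm --steps '[{"x": 0, "y": 0, "z": 0, "rx": 0, "ry": 0, "rz": 1, "claw": 1}, {"x": 0, "y": 0, "z": 0, "rx": 0, "ry": 0, "rz": 1, "claw": 1}, {"x": 0, "y": 0, "z": 0, "rx": 0, "ry": 0, "rz": 1, "claw": 1}, {"x": 0, "y": 0, "z": 0, "rx": 0, "ry": 0, "rz": 1, "claw": 1}, {"x": 0, "y": 0, "z": 0, "rx": 0, "ry": 0, "rz": 1, "claw": 1}, {"x": 0, "y": 0, "z": 0, "rx": 0, "ry": 0, "rz": 1, "claw": 1}, {"x": 0, "y": 0, "z": 0, "rx": 0, "ry": 0, "rz": 1, "claw": 1}, {"x": 0, "y": 0, "z": 0, "rx": 0, "ry": 0, "rz": 1, "claw": 1}, {"x": 0, "y": 0, "z": 0, "rx": 0, "ry": 0, "rz": 1, "claw": 1}]'

```text
time: 22.07
tool_pos: [0.5882, -0.1281, 0.1693]
tool_rot: [-3.141, 0.003, -0.094]
contact_force: [0.9, 0.6, 0.6]
opening: 0.0922
grip_force: 0.0
```

```bash
python3 m.py -.558 .588 -.129 .17
```

```text
t 22.1 [ 0.5882 -0.1281  0.1693] rot [-3.141e+00  2.600e-03 -9.380e-02] q6 1.32
x -0.0001 y 0.0012 z -0.0009 rz 0.5910  rows 0.0/3.7
```

Request:
step_arm --steps '[{"x": 0, "y": 0.0, "z": 0, "rx": 0, "ry": 0, "rz": 0.59, "claw": 1}, {"x": 0, "y": 0.0, "z": 0, "rx": 0, "ry": 0, "rz": 0.59, "claw": 1}, {"x": 0, "y": 0.0, "z": 0, "rx": 0, "ry": 0, "rz": 0.59, "claw": 1}, {"x": 0, "y": 0.0, "z": 0, "rx": 0, "ry": 0, "rz": 0.59, "claw": 1}, {"x": 0, "y": 0.0, "z": 0, "rx": 0, "ry": 0, "rz": 0.59, "claw": 1}, {"x": 0, "y": 0.0, "z": 0, "rx": 0, "ry": 0, "rz": 0.59, "claw": 1}, {"x": 0, "y": 0.0, "z": 0, "rx": 0, "ry": 0, "rz": 0.59, "claw": 1}]'

```text
time: 22.65
tool_pos: [0.5887, -0.1285, 0.1704]
tool_rot: [3.141, 0.001, -0.556]
contact_force: [-0.5, 0.7, -0.5]
opening: 0.0919
grip_force: 0.0
```

```bash
python3 - <<'E'
from h import *
E=ext('wrist'); p,d=read_camera('wrist'); P,_=cloud('wrist',d,E); n=np.hypot(P[:,0]-.588,P[:,1]+.129)<.075
S=P[n&(P[:,2]>.034)&(P[:,2]<.048)];c,l,w,y=rect(S[:,:2]); print(c,l,w,y,np.median(S[:,2]))
import subprocess;print(subprocess.run(['python3','m.py',str(y),str(c[0]),str(c[1]),'.013'],capture_output=True,text=True).stdout)
E
```

```text
[ 0.58780205 -0.12809685] 0.09618725 0.048011024 -0.56635666 0.0400235843839149
t 22.7 [ 0.5887 -0.1285  0.1705] rot [ 3.1415e+00  4.0000e-04 -5.5640e-01] q6 1.79
x -0.0013 y 0.0002 z 0.2100 rz 0.0127  rows 3.8/0.1
```

Request:
step_arm --steps '[{"x": -0.0013, "y": 0, "z": 0.05, "rx": 0, "ry": 0, "rz": 0.0127, "claw": 1}, {"x": -0.0013, "y": 0, "z": 0.1, "rx": 0, "ry": 0, "rz": 0.0127, "claw": 1}, {"x": -0.0013, "y": 0, "z": 0.15, "rx": 0, "ry": 0, "rz": 0.0127, "claw": 1}, {"x": -0.0013, "y": 0, "z": 0.18, "rx": 0, "ry": 0, "rz": 0.0127, "claw": 1}, {"x": -0.0013, "y": 0, "z": 0.208, "rx": 0, "ry": 0, "rz": 0.0127, "claw": 1}, {"x": -0.0013, "y": 0, "z": 0.208, "rx": 0, "ry": 0, "rz": 0.0127, "claw": 1}, {"x": -0.0013, "y": 0, "z": 0.208, "rx": 0, "ry": 0, "rz": 0.0127, "claw": 1}, {"x": -0.0013, "y": 0, "z": 0.208, "rx": 0, "ry": 0, "rz": 0.0127, "claw": 1}]' --squeeze 35

```text
time: 23.37
tool_pos: [0.5889, -0.1285, 0.0161]
tool_rot: [-3.141, -0.002, -0.568]
contact_force: [-0.6, -0.2, 0.6]
opening: 0.0918
grip_force: 0.0
```

Request:
step_arm --steps '[{"x": 0, "y": 0, "z": 0, "rx": 0, "ry": 0, "rz": 0, "claw": 0}, {"x": 0, "y": 0, "z": 0, "rx": 0, "ry": 0, "rz": 0, "claw": -0.2}, {"x": 0, "y": 0, "z": 0, "rx": 0, "ry": 0, "rz": 0, "claw": -0.5}, {"x": 0, "y": 0, "z": 0, "rx": 0, "ry": 0, "rz": 0, "claw": -0.5}, {"x": 0, "y": 0, "z": 0, "rx": 0, "ry": 0, "rz": 0, "claw": -0.5}, {"x": 0, "y": 0, "z": 0, "rx": 0, "ry": 0, "rz": 0, "claw": -0.5}, {"x": 0, "y": 0, "z": 0, "rx": 0, "ry": 0, "rz": 0, "claw": -0.5}, {"x": 0, "y": 0, "z": 0, "rx": 0, "ry": 0, "rz": 0, "claw": -0.5}]'

```text
time: 24.03
tool_pos: [0.5879, -0.1282, 0.0148]
tool_rot: [3.141, 0.0, -0.569]
contact_force: [0.0, -0.3, 0.8]
opening: 0.0473
grip_force: 35.0
```

Request:
step_arm --steps '[{"x": 0, "y": 0, "z": -0.02, "rx": 0, "ry": 0, "rz": 0, "claw": -0.5}, {"x": 0, "y": 0, "z": -0.06, "rx": 0, "ry": 0, "rz": 0, "claw": -0.5}, {"x": 0, "y": 0, "z": -0.11, "rx": 0, "ry": 0, "rz": 0, "claw": -0.5}, {"x": 0, "y": 0, "z": -0.16, "rx": 0, "ry": 0, "rz": 0, "claw": -0.5}, {"x": 0, "y": 0, "z": -0.18, "rx": 0, "ry": 0, "rz": 0, "claw": -0.5}, {"x": 0, "y": 0, "z": -0.18, "rx": 0, "ry": 0, "rz": 0, "claw": -0.5}, {"x": 0, "y": 0, "z": -0.18, "rx": 0, "ry": 0, "rz": 0, "claw": -0.5}]'

```text
time: 24.62
tool_pos: [0.5877, -0.128, 0.1493]
tool_rot: [3.142, 0.0, -0.569]
contact_force: [-0.2, -0.2, -4.1]
opening: 0.048
grip_force: 35.0
```

```bash
python3 m.py -.098 .4453 .2800 .15
```

```text
t 24.6 [ 0.5877 -0.128   0.1493] rot [ 3.1415e+00  1.0000e-04 -5.6900e-01] q6 1.80
x -0.4530 y -0.3560 z -0.0009 rz -0.5998  rows 10.4/3.8
```

Request:
step_arm --steps '[{"x": -0.04, "y": -0.03, "z": 0, "rx": 0, "ry": 0, "rz": -0.06, "claw": -0.5}, {"x": -0.09, "y": -0.07, "z": 0, "rx": 0, "ry": 0, "rz": -0.12, "claw": -0.5}, {"x": -0.14, "y": -0.11, "z": 0, "rx": 0, "ry": 0, "rz": -0.19, "claw": -0.5}, {"x": -0.19, "y": -0.15, "z": 0, "rx": 0, "ry": 0, "rz": -0.25, "claw": -0.5}, {"x": -0.24, "y": -0.19, "z": 0, "rx": 0, "ry": 0, "rz": -0.32, "claw": -0.5}, {"x": -0.29, "y": -0.23, "z": 0, "rx": 0, "ry": 0, "rz": -0.38, "claw": -0.5}, {"x": -0.34, "y": -0.265, "z": 0, "rx": 0, "ry": 0, "rz": -0.45, "claw": -0.5}, {"x": -0.38, "y": -0.3, "z": 0, "rx": 0, "ry": 0, "rz": -0.51, "claw": -0.5}, {"x": -0.42, "y": -0.33, "z": 0, "rx": 0, "ry": 0, "rz": -0.56, "claw": -0.5}, {"x": -0.453, "y": -0.356, "z": 0, "rx": 0, "ry": 0, "rz": -0.6, "claw": -0.5}, {"x": -0.453, "y": -0.356, "z": 0, "rx": 0, "ry": 0, "rz": -0.6, "claw": -0.5}, {"x": -0.453, "y": -0.356, "z": 0, "rx": 0, "ry": 0, "rz": -0.6, "claw": -0.5}]'

```text
time: 25.62
tool_pos: [0.4422, 0.283, 0.1468]
tool_rot: [3.14, 0.005, -0.093]
contact_force: [-0.5, -1.2, -3.6]
opening: 0.0478
grip_force: 35.0
```

Request:
step_arm --steps '[{"x": 0, "y": 0, "z": 0, "rx": 0, "ry": 0, "rz": 0, "claw": -0.5}, {"x": 0, "y": 0, "z": 0, "rx": 0, "ry": 0, "rz": 0, "claw": -0.5}, {"x": 0, "y": 0, "z": 0, "rx": 0, "ry": 0, "rz": 0, "claw": -0.5}]'

```text
time: 25.87
tool_pos: [0.4456, 0.2785, 0.1485]
tool_rot: [3.14, 0.002, -0.099]
contact_force: [-0.3, 0.1, -4.2]
opening: 0.0474
grip_force: 35.0
```

```bash
python3 - <<'E'
from h import *
E=ext('wrist'); p,d=read_camera('wrist'); P,px=cloud('wrist',d,E); s=robot.observe(); cv2.imwrite('pics/w5.png',p)
u=np.array([np.cos(-.098),np.sin(-.098)]); v=np.array([-u[1],u[0]])
f=lambda Q:np.c_[Q[:,:2]@u,Q[:,:2]@v]
B=P[(px[:,1]>130)&(px[:,1]<215)&(px[:,0]>230)&(px[:,0]<410)&(P[:,2]>.15)&(P[:,2]<.19)]
zt=np.median(B[:,2]); B=B[abs(B[:,2]-zt)<.004]; b=f(B)
bc=np.array([b[:,0].max()-.048,(b[:,1].min()+b[:,1].max())/2]); print('ztop',zt,'width',np.ptp(b[:,1]),'held c',bc,'tool',f(s['tool_pos'][None]))
t=f(np.array([[.4452,.2800]])); print('target',t,'shift u,v',t-bc)
E
python3 m.py -.098 .4452 .28 .0708
```

```text
ztop 0.1734805873274941 width 0.04822436402515179 held c [0.41657814 0.32079421] tool [[0.41644394 0.32085319]]
target [[0.41566776 0.32221631]] shift u,v [[-0.00091038  0.0014221 ]]
t 25.9 [0.4458 0.2786 0.1489] rot [ 3.1406e+00  1.2000e-03 -9.9700e-02] q6 2.08
x -0.0010 y -0.0018 z 0.1042 rz -0.0021  rows 1.9/0.0
```

View pics/w5.png

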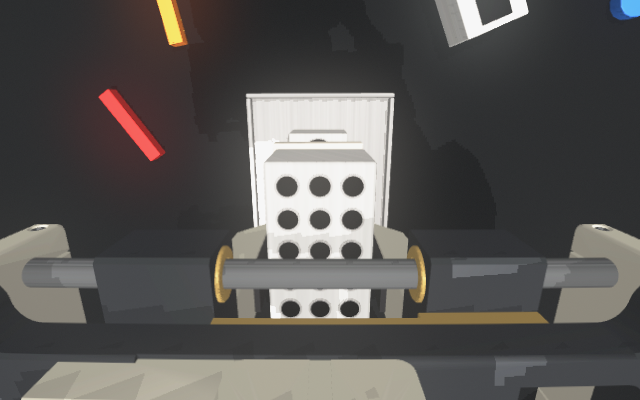

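The small-well block is held level above the lower block, wells up, with its far edge at row 160. I lower it with a small correction.

Request:
step_arm --steps '[{"x": -0.001, "y": -0.0019, "z": 0.03, "rx": 0, "ry": 0, "rz": -0.002, "claw": -0.5}, {"x": -0.001, "y": -0.0019, "z": 0.06, "rx": 0, "ry": 0, "rz": -0.002, "claw": -0.5}, {"x": -0.001, "y": -0.0019, "z": 0.085, "rx": 0, "ry": 0, "rz": -0.002, "claw": -0.5}, {"x": -0.001, "y": -0.0019, "z": 0.095, "rx": 0, "ry": 0, "rz": -0.002, "claw": -0.5}, {"x": -0.001, "y": -0.0019, "z": 0.0995, "rx": 0, "ry": 0, "rz": -0.002, "claw": -0.5}, {"x": -0.001, "y": -0.0019, "z": 0.0995, "rx": 0, "ry": 0, "rz": -0.002, "claw": -0.5}, {"x": -0.001, "y": -0.0019, "z": 0.0995, "rx": 0, "ry": 0, "rz": -0.002, "claw": -0.5}, {"x": -0.001, "y": -0.0019, "z": 0.0995, "rx": 0, "ry": 0, "rz": -0.002, "claw": -0.5}, {"x": -0.001, "y": -0.0019, "z": 0.0995, "rx": 0, "ry": 0, "rz": -0.002, "claw": -0.5}]'

```text
time: 26.67
tool_pos: [0.4457, 0.2816, 0.0761]
tool_rot: [-3.141, -0.002, -0.096]
contact_force: [-0.4, 0.5, -3.4]
opening: 0.0479
grip_force: 35.0
```

Request:
step_arm --steps '[{"x": 0, "y": 0.0015, "z": 0.0, "rx": 0, "ry": 0, "rz": 0, "claw": -0.5}, {"x": 0, "y": 0.0015, "z": 0.002, "rx": 0, "ry": 0, "rz": 0, "claw": -0.5}, {"x": 0, "y": 0.0015, "z": 0.003, "rx": 0, "ry": 0, "rz": 0, "claw": -0.5}, {"x": 0, "y": 0.0015, "z": 0.003, "rx": 0, "ry": 0, "rz": 0, "claw": -0.5}, {"x": 0, "y": 0.0015, "z": 0.003, "rx": 0, "ry": 0, "rz": 0, "claw": -0.5}]'

```text
time: 27.08
tool_pos: [0.4449, 0.2802, 0.0728]
tool_rot: [3.141, 0.0, -0.096]
contact_force: [-0.2, 0.1, -2.8]
opening: 0.0475
grip_force: 35.0
```

Request:
step_arm --steps '[{"x": 0, "y": 0, "z": 0.001, "rx": 0, "ry": 0, "rz": 0, "claw": -0.5}, {"x": 0, "y": 0, "z": 0.002, "rx": 0, "ry": 0, "rz": 0, "claw": -0.5}, {"x": 0, "y": 0, "z": 0.0025, "rx": 0, "ry": 0, "rz": 0, "claw": -0.5}, {"x": 0, "y": 0, "z": 0.0025, "rx": 0, "ry": 0, "rz": 0, "claw": -0.5}]'

```text
time: 27.42
tool_pos: [0.4449, 0.2802, 0.0708]
tool_rot: [3.141, 0.0, -0.096]
contact_force: [0.3, 0.4, -4.6]
opening: 0.0477
grip_force: 35.0
```

Request:
step_arm --steps '[{"x": 0, "y": 0, "z": 0.0007, "rx": 0, "ry": 0, "rz": 0, "claw": -0.5}, {"x": 0, "y": 0, "z": 0.0014, "rx": 0, "ry": 0, "rz": 0, "claw": -0.5}, {"x": 0, "y": 0, "z": 0.0014, "rx": 0, "ry": 0, "rz": 0, "claw": -0.5}, {"x": 0, "y": 0, "z": 0.0014, "rx": 0, "ry": 0, "rz": 0, "claw": -0.5}]'

```text
time: 27.75
tool_pos: [0.445, 0.2803, 0.0708]
tool_rot: [-3.141, -0.001, -0.096]
contact_force: [-3.0, -1.2, 5.1]
opening: 0.0478
grip_force: 35.0
```

Seated. Now I release slowly and rise.

Request:
step_arm --steps '[{"x": 0, "y": 0, "z": 0, "rx": 0, "ry": 0, "rz": 0, "claw": 0.1}, {"x": 0, "y": 0, "z": 0, "rx": 0, "ry": 0, "rz": 0, "claw": 0.3}, {"x": 0, "y": 0, "z": 0, "rx": 0, "ry": 0, "rz": 0, "claw": 0.5}, {"x": 0, "y": 0, "z": 0, "rx": 0, "ry": 0, "rz": 0, "claw": 0.5}, {"x": 0, "y": 0, "z": 0, "rx": 0, "ry": 0, "rz": 0, "claw": 0.5}, {"x": 0, "y": 0, "z": -0.03, "rx": 0, "ry": 0, "rz": 0, "claw": 0.5}, {"x": 0, "y": 0, "z": -0.07, "rx": 0, "ry": 0, "rz": 0, "claw": 0.5}, {"x": 0, "y": 0, "z": -0.12, "rx": 0, "ry": 0, "rz": 0, "claw": 0.5}, {"x": 0, "y": 0, "z": -0.18, "rx": 0, "ry": 0, "rz": 0, "claw": 0.5}, {"x": 0, "y": 0, "z": -0.2, "rx": 0, "ry": 0, "rz": 0, "claw": 0.5}, {"x": 0, "y": 0, "z": -0.2, "rx": 0, "ry": 0, "rz": 0, "claw": 0.5}, {"x": 0, "y": 0, "z": -0.2, "rx": 0, "ry": 0, "rz": 0, "claw": 0.5}]'

```text
time: 28.75
tool_pos: [0.4453, 0.2804, 0.2208]
tool_rot: [-3.14, -0.002, -0.096]
contact_force: [0.2, -0.6, -0.2]
opening: 0.0687
grip_force: 0.0
```

```bash
python3 - <<'E'
from h import *
E=ext('wrist'); p,d=read_camera('wrist'); cv2.imwrite('pics/w6.png',p); P,px=cloud('wrist',d,E)
n=np.hypot(P[:,0]-.445,P[:,1]-.28)<.075
S=P[n&(P[:,2]>.09)&(P[:,2]<.102)];print('upper',rect(S[:,:2]),np.median(S[:,2]),'tilt',np.linalg.lstsq(np.c_[S[:,:2],np.ones(len(S))],S[:,2],rcond=None)[0][:2])
p,d=read_camera('scene'); q=p[100:280,180:480]; cv2.imwrite('pics/s6.png',cv2.resize(q,None,fx=2.6,fy=2.6,interpolation=cv2.INTER_CUBIC))
E
```

```text
upper (array([0.44495437, 0.28053963], dtype=float32), np.float32(0.09621222), np.float32(0.04803458), np.float32(-0.09597901)) 0.09599696666045149 tilt [-0.002159    0.00218403]
```

View pics/s6.png

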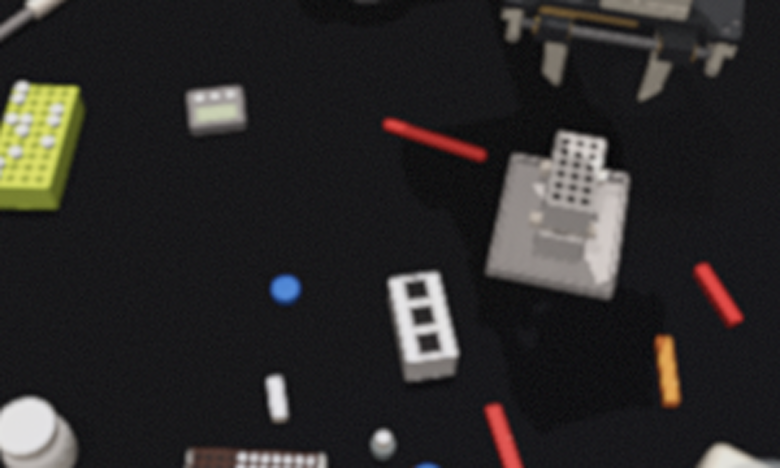

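The upper block is level (top at 96.0 mm) and within 0.6 mm of the lower one. The crop shows the stack at (575,200) in the tray, and the square block, short bar and rack where they were.

```bash
python3 -c "
from cell import robot
print(robot.hand_in())"
```

```text
the job is handed in; nothing more can be done
None
```

I stacked the blocks in the tray as asked and handed the job in at about 29 s; the last check showed the top block level, wells up and within 1 mm of squarely above the lower one, though the hand-in gave no verdict.

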